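# Tilt the lidded dish, lift the lid and pin the hinge blocks

## Robot

A 7-joint arm with a two-finger parallel gripper is mounted at the origin on the work surface. World frame = base frame: x ahead of the robot, y to its left, z up, the work surface at z = 0. Lengths are in m, angles in rad, forces in N, time in s.
With the tool pointing down it reaches from about 0.425 to 0.95 m from the base axis. Payload 4.7 kg.
Tool frame: the origin (TCP) lies midway between the tips of the shut fingers; the grasp point (between the pads) lies 19 mm behind it (bot.hold_point_z is the distance from the TCP to the grasp point, in m); z points along the fingers, x is the direction in which the jaws open and shut, and the axes are right-handed (so a half turn about z gives the same grasp; the last joint's range is limited). The gripper opens to 87 mm and grips with 3 to 60 N. Pads are 19 mm wide; open, the fingers measure 117 mm over their backs; the gripper's body (75 mm by 190 mm) begins 51 mm behind the grasp point.
Start: joints at [-1.245, 0.469, -0.049, 1.532, 0.024, 1.141, -0.082], TCP at [0.234, 0.633, 0.223] pointing down, gripper open.
Joint ranges: [-2.59, 2.59], [-0.33, 1.99], [-1.39, 1.29], [0.1, 2.45], [-1.04, 4.18], [0.21, 1.99], [-2.66, 2.66]. Speed limits (rad/s): [2.57, 2.57, 3.14, 3.14, 3.14, 3.14, 3.14].

## Interface

Orientations are given as a unit quaternion [w, x, y, z].
In Python, from workcell import bot gives the robot as it stands. The module is installed in compiled form; this text tells all that it offers.
- The arm moves only by the tool play_rows, never from a script. Its argument "rows" is text: rows parted by semicolons, each of 7 numbers parted by spaces: the shift along the tool's x, y, z in cm, then the turn, a rotation vector about the tool's x, y, z in rad, then the closure, from -1 (fully open) to 1 (shut). In form: dx dy dz rx ry rz gripper; .... A call has 1 to 12 rows; each row is the pose to reach, as a shift and turn from the pose commanded when the call began, along the tool's axes at that moment; what a row does not reach only later rows make up. A row lasts 1/8 s, in which the tool goes at most 62.5 mm and 10.7 degrees, less where a joint would pass 70% of its speed; a pose out of reach is approached as far as the arm can. A call with a gripper value outside its range is refused whole. The fingers move at their own pace and stop on an object; "newtons" is the grip in N (left out, the last holds). Time passes only in rows, so rows that repeat a pose let the fingers close. It gives the time, the measured TCP pose, the force and the opening at its end, in the units of the state.
- bot.sense(): the state, without advancing time (a new reading comes with each control period).
- bot.grab_frame(name): name is "scene" or "top" or "wrist"; returns the picture (420x560x3 uint8, blue, green, red); there is no depth.
- bot.camera_params(name): a dict with "fov_y" (degrees; the focal length in pixels is half the picture's height over the tangent of half this angle, whatever the lens; pixels are square), "cx", "cy" (the principal point, pixels), "position" and "orientation" of the camera in the world; the wrist camera has in their place "tool_from_camera" (4x4, takes a point from camera to tool coordinates, whose origin is the TCP and whose axes are the tool frame's). Camera axes: x right, y up, looking along -z (the intrinsics and any distortion apply to the point x, -y, -z); pixel columns grow to the right and rows downward; lengths in m; the calibration is good to about 2 mm. A picture is of the moment at which its call begins: read the wrist's pose just before it. camera_params takes no time and is no camera call.
- bot.finish_job(): hands the job in, once; it reports no verdict.
The state is a dict: "clock": time; "joints": joint angles; "qvel": joint speeds; "tau": joint torques, N m; "tcp_pos": TCP position; "eef_rot": TCP orientation; "contact_force": force on the tool from outside, world axes, zero at the start; "torque": the same for the moment, N m; "width": opening from 0.0 (shut) to 1.0 (fully open).
Only numpy, scipy, OpenCV 4.12 (cv2) and the standard library are available. Lean on these libraries where they do the work, as an engineer would, in place of code of your own. Each camera call takes 0.05 s, during which the arm holds its last target.

## Task

Pinch the yellow ear of the clear lid together with the red ear of the blue dish so the loose lid stays on, tilt the dish up on its hinge until all three brass blocks have slid to the hinge side, then gently lower the dish fully home with the blocks still gathered there. Lift the lid off and lay it gently, right way up, in the middle of the green mat. Then take the orange-handled rod from its rest and thread it through the dish's side wall, all three blocks and the other wall until the handle is against the dish, leave it there, and do not disturb the other things on the bench.

Things in the scene. Friction and masses are not known exactly. Their poses are not given: they have to be found in the camera images.
- dish (a joint): Tilt of the dish on its stand, rad: 0 = fully home (level), grows as the ear side is raised, stop at 0.8. The hinge line is parallel to the dish's y axis, at 36 mm toward -x and 21 mm below dish_gather (dish axes), 65 mm above the bench. No spring or latch: released, the dish drops back. Blue dish, outside 162 (x) x 120 (y) x 44 mm, walls and floor 6 mm, about 0.5 kg; low dividers (8 mm above the floor) make three lanes along x.
- dish_gather (a point): Point fixed in the dish on the line of the two round 15 mm holes in its side walls, half-way between them; also the centre of the middle block when it lies against the hinge-side wall. 21 mm above the dish's underside, 60 mm inside the outer face of each side wall. Axes are the dish's: x from the hinge side (nearest the robot) to the ear side, y along the hole line (left of the robot when not turned), z up out of the dish. Tilting turns it about -y.
- dish_ear (a point): Where to pinch: middle of the gap between the two upright ears, fixed in the dish (same axes), 119 mm along x and 53 mm above dish_gather. Red dish ear (6 mm thick, x +1 to +7 mm from this point) and yellow lid ear (6 mm thick, x -7 to -1 mm when the lid is on), each 60 mm wide (y), tops 20 mm above and the lid's plate 25 mm below this point. Pinch both together along x: 14 mm wide in all.
- dish_lidseat (a point): Where lid_center is when the lid is in place on the dish; fixed in the dish. The lid may shift by up to 15 mm from it while the dish is tilted (beyond 0.08 rad), no more.
- lid_center (a point): Centre of the clear lid's flat plate (154 x 120 x 5 mm, 0.25 kg). Lies loose on the dish's rim with skirts outside its long walls (134 mm over them) that reach 8 mm below the plate; nothing but a pinch stops it from sliding off toward the hinge when the dish is tilted. x toward its yellow ear (45 mm high, on its edge 74 mm from the centre), z up. Lying on the mat this point is 17 mm above the bench.
- lid_handle (a point): Centre of the lid's black bar handle: bar 80 (y) x 14 (x) x 12 mm on two posts, 34.5 mm above lid_center, 32 mm above the plate's top. Pinch along x.
- lid: The lid as a body, same axes; origin 10.5 mm below lid_center.
- mat: Fixed green mat 230 (x) x 200 (y) x 6 mm, origin under its centre.
- block0_center (a point): Centre of brass-coloured block 0: 60 (x) x 30 (y) x 30 mm, 0.12 kg, 15 mm round hole through the centre along y. Lies in the lane at y = -37 mm of the dish, 34 mm wide, slides along x when the tilt exceeds about 0.2 to 0.3 rad (friction varies), stays put when level. Gathered: against the hinge-side wall, x = 0 (within 7 mm) in the axes of dish_gather. Start: 30 to 75 mm away.
- block1_center (a point): Centre of brass-coloured block 1: 60 (x) x 30 (y) x 30 mm, 0.12 kg, 15 mm round hole through the centre along y. Lies in the lane at y = 0 mm of the dish, 34 mm wide, slides along x when the tilt exceeds about 0.2 to 0.3 rad (friction varies), stays put when level. Gathered: against the hinge-side wall, x = 0 (within 7 mm) in the axes of dish_gather. Start: 30 to 75 mm away.
- block2_center (a point): Centre of brass-coloured block 2: 60 (x) x 30 (y) x 30 mm, 0.12 kg, 15 mm round hole through the centre along y. Lies in the lane at y = 37 mm of the dish, 34 mm wide, slides along x when the tilt exceeds about 0.2 to 0.3 rad (friction varies), stays put when level. Gathered: against the hinge-side wall, x = 0 (within 7 mm) in the axes of dish_gather. Start: 30 to 75 mm away.
- rod_handle (a point): Centre of the rod's square orange handle, 22 x 22 mm and 50 mm long (along y). Steel shaft 9 mm thick, on the handle's axis, from the handle's -y face 135 mm toward -y, round tip 160 mm from this point; 0.1 kg. Starts level in its rest, 49 mm above the bench, shaft in two notches open upward (12 mm deep, 45 and 135 mm along -y). Pushed home with the handle against the dish's outer face, this point is 85 mm from dish_gather.
- rod_rest: Fixed wooden rest: base 55 (x) x 200 (y) x 10 mm, two notched uprights to 57 mm high; origin on the bench below the handle's centre, same yaw as the rod at the start.
- oil_can: Bystander: yellow bottle, 60 mm across, 140 mm high.
- jar: Bystander: amber jar, 66 mm across, 85 mm high.
- wrench: Bystander: steel wrench 170 mm long, lying.
- screwdriver: Bystander: red screwdriver 180 mm long, lying.
- bolt_bin: Bystander: red open bin 100 x 90 x 50 mm.
- mug: Bystander: white mug, 80 mm across, 90 mm high.
Mind the look-alikes: they are no part of the job. What is shaped like the part that bears dish but pink or purple is not meant.

How it is judged:
On the way, in this order (a step that is already met when the one before it is completed fails the run):
1. the dish is tilted (over 0.15 rad) with all three blocks at the hinge-side wall and the lid still on (value of joint dish above 0.15 rad and x of each of block0_center, block1_center, block2_center in the frame of dish_gather below 0.007 m and distance between lid_center and dish_lidseat below 0.015 m), for 0.2 s.
2. the dish is back home, blocks still gathered, lid still on (value of joint dish below 0.03 rad and x of each of block0_center, block1_center, block2_center in the frame of dish_gather below 0.007 m and distance between lid_center and dish_lidseat below 0.015 m), for 0.2 s.
3. the lid lies on the mat, blocks still gathered (value of joint dish below 0.03 rad and x of each of block0_center, block1_center, block2_center in the frame of dish_gather below 0.007 m and horizontal distance between lid_center and mat below 0.05 m and height (world z) of lid_center below 0.022 m and angle between lid_center's own z axis and vertical below 0.1 rad), for 0.2 s.
At the end, for the whole second after the job is handed in: Dish home (under 0.03 rad), blocks within 7 mm of the hinge-side wall, lid right way up on the mat, centres within 50 mm, rod through all three blocks (axis within 6 mm of their centres), parallel to the hole line, its handle centre 75 to 94 mm from dish_gather; all at rest (all of step 3 and distance between rod_handle and dish_gather between 0.075 and 0.094 m and angle between the y axis of rod_handle and the y axis of dish_gather, either way round below 0.08 rad and x of block0_center in the frame of rod_handle between -0.006 and 0.006 m and z of block0_center in the frame of rod_handle between -0.006 and 0.006 m and y of each of block0_center, block1_center, block2_center in the frame of rod_handle below -0.02 m and x of block1_center in the frame of rod_handle between -0.006 and 0.006 m and z of block1_center in the frame of rod_handle between -0.006 and 0.006 m and x of block2_center in the frame of rod_handle between -0.006 and 0.006 m and z of block2_center in the frame of rod_handle between -0.006 and 0.006 m and linear speed of lid below 0.02 m/s and velocity of joint dish below 0.05 rad/s); the robot touches nothing.
It fails at once if the lid slips more than 15 mm out of place while the dish is tilted (value of joint dish above 0.08 rad and not (distance between lid_center and dish_lidseat below 0.015 m)).
It fails at once if the dish falls back faster than 2.5 rad/s (velocity of joint dish below -2.5 rad/s).
It fails at once if the lid is dropped or slammed on the mat (over 60 N) (contact force between lid and mat above 60 N).
It fails at once if a bystander is shifted by more than 40 mm (distance of any of oil_can, jar, wrench, screwdriver, bolt_bin, mug from where it was at the start of the episode above 0.04 m).
It also fails if it takes over 72 s, if anything falls off the work surface, if the arm or the gripper's body presses on something with over 40 N, if the wrist force passes 120 N, or if a joint passes its speed limit or range.

## Working session

There is one attempt and no reset: what is moved stays moved. The work goes in short steps, Python scripts to look and compute and a tool call to move; the robot and the scene stay as the last step left them, time stands still between calls to the robot, and variables do not carry over. Pictures are saved under pics/ and viewed, and the job is handed in when it is done.

Besides the shell and the picture viewer there is one more tool, called after "Call:" by a JSON object that holds its "method" and its "body", one argument or row to a line. play_rows: Moves the arm, as the interface text tells. Its arguments: {"type":"object","properties":{"rows":{"type":"string"},"newtons":{"type":"number"}},"required":["rows"]}

```bash
mkdir -p pics; ls
cat > h.py <<'E'
import numpy as np,cv2
from scipy.spatial.transform import Rotation as R
from workcell import bot
def Rq(q): return R.from_quat([q[1],q[2],q[3],q[0]])
E
python3 - <<'E'
from h import *
s=bot.sense();print(s)
for n in ["scene","top","wrist"]:
    p=bot.camera_params(n);print(n,p)
    cv2.imwrite(f"pics/{n}0.png",bot.grab_frame(n))
print(bot.hold_point_z)
E
```

```text
pics
{'clock': 0.0, 'joints': array([-1.244875  ,  0.46945449, -0.04855987,  1.5337113 ,  0.02407791,
        1.1409954 , -0.08232383]), 'qvel': array([-0.00047174,  0.00166065, -0.00110621, -0.00103805, -0.00188065,
       -0.00153946,  0.00049465]), 'tau': array([-2.15776831e-04, -5.07995760e+01, -8.10468849e-02, -2.36163586e+01,
       -6.14766008e-02,  3.79350060e-02,  1.76301642e-04]), 'tcp_pos': array([0.23430359, 0.63237936, 0.22148317]), 'eef_rot': array([ 5.94725534e-04,  8.20808083e-01,  5.71203210e-01, -7.93895913e-04]), 'contact_force': array([ 0.26239778, -0.22099182,  0.35754893]), 'torque': array([-0.03812534,  0.02566331,  0.01962187]), 'width': 1.0009275200185779}
scene {'fov_y': 47.26839083062033, 'cx': 285.6507173284637, 'cy': 212.79121134699568, 'position': array([1.31958668, 0.41813731, 0.80921153]), 'orientation': array([0.47214025, 0.23768702, 0.3814457 , 0.75834533])}
top {'fov_y': 45.7497620958554, 'cx': 276.952040504378, 'cy': 213.1567798776254, 'position': array([0.27660597, 0.0072096 , 1.41368702]), 'orientation': array([ 0.7114017 ,  0.05023258, -0.05845338, -0.69854671])}
wrist {'fov_y': 67.64414619801933, 'cx': 283.1510657794022, 'cy': 209.52449778170572, 'tool_from_camera': array([[ 9.99999404e-01,  4.81573866e-04,  9.80303049e-04,
        -6.90163758e-05],
       [ 7.33916972e-04, -9.60991864e-01, -2.76575664e-01,
        -7.62075594e-02],
       [ 8.08871643e-04,  2.76576218e-01, -9.60991645e-01,
        -1.62591461e-01],
       [ 0.00000000e+00,  0.00000000e+00,  0.00000000e+00,
         1.00000000e+00]])}
0.0187
```

View pics/scene0.png

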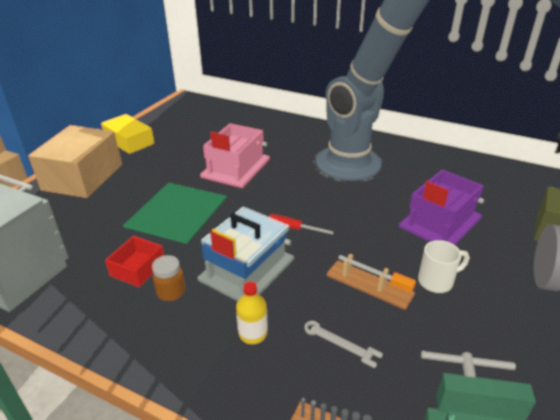

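View pics/top0.png

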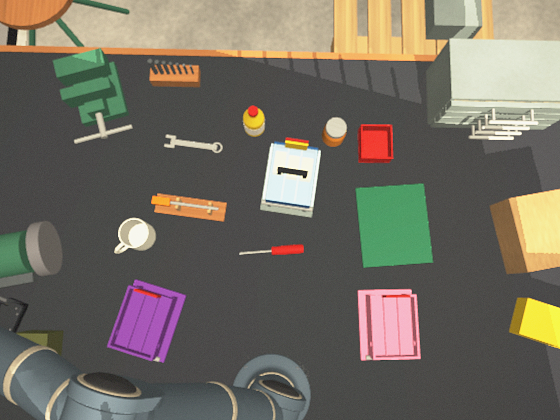

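View pics/wrist0.png

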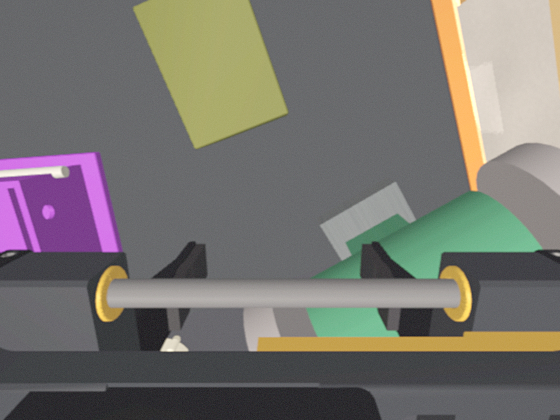

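```bash
cat >> h.py <<'E'
def cam(n,s=None):
    p=bot.camera_params(n); f=210/np.tan(np.radians(p['fov_y'])/2)
    if n!='wrist': return np.array(p['position']),Rq(p['orientation']).as_matrix(),f,p['cx'],p['cy']
    T=np.array(p['tool_from_camera']); Rt=Rq(s['eef_rot']).as_matrix()
    return s['tcp_pos']+Rt@T[:3,3],Rt@T[:3,:3],f,p['cx'],p['cy']
def ray(c,u,v):
    P,M,f,cx,cy=c; d=M@np.array([(u-cx)/f,-(v-cy)/f,-1.]); return P,d
def onz(c,u,v,z):
    P,d=ray(c,u,v); return P+d*(z-P[2])/d[2]
def proj(c,X):
    P,M,f,cx,cy=c; q=M.T@(np.array(X)-P); return np.array([cx-f*q[0]/q[2],cy+f*q[1]/q[2]])
def tri(l):
    A=np.zeros((3,3));b=np.zeros(3)
    for c,u,v in l:
        P,d=ray(c,u,v);d=d/np.linalg.norm(d);Q=np.eye(3)-np.outer(d,d);A+=Q;b+=Q@P
    return np.linalg.solve(A,b)
def crop(img,x,y,w,h,k,name):
    cv2.imwrite('pics/'+name,cv2.resize(img[y:y+h,x:x+w],None,fx=k,fy=k,interpolation=cv2.INTER_CUBIC))
E
python3 - <<'E'
from h import *
t=cv2.imread('pics/top0.png');s=cv2.imread('pics/scene0.png')
crop(t,240,125,100,100,6,'t_dish.png');crop(t,140,180,100,50,8,'t_rod.png')
crop(s,190,190,120,110,6,'s_dish.png');crop(s,320,245,110,70,7,'s_rod.png')
E
```

```text
(no output)
```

View pics/t_dish.png

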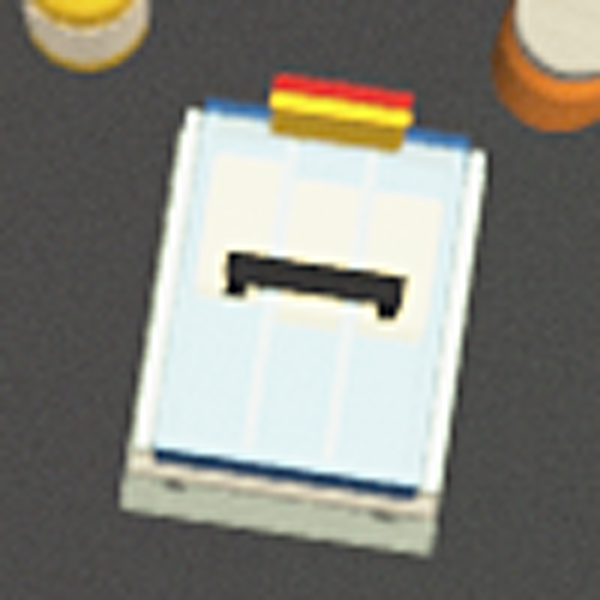

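View pics/t_rod.png

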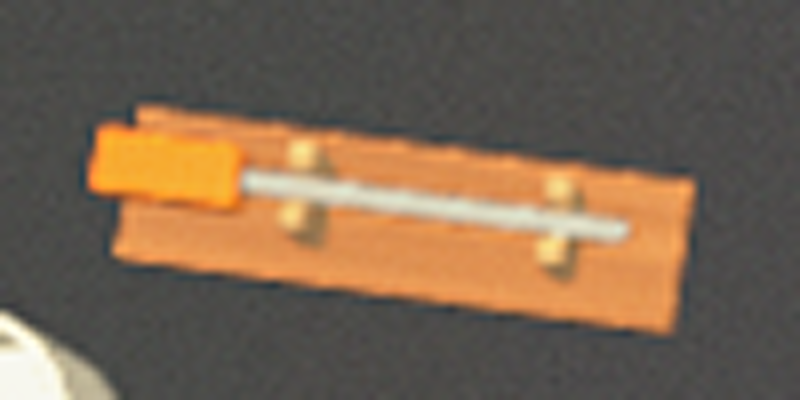

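View pics/s_dish.png

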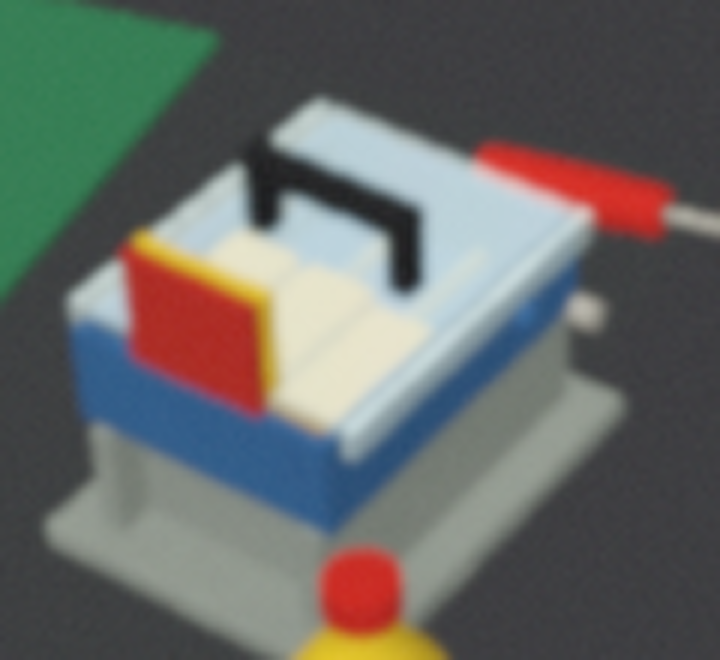

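View pics/s_rod.png

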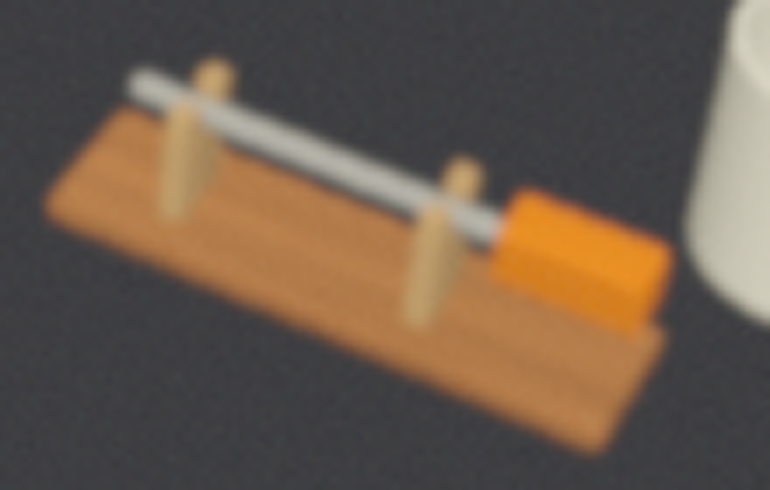

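Run:
```python
from h import *
t=cv2.imread('pics/top0.png');s=cv2.imread('pics/scene0.png')
ct=cam('top');cs=cam('scene')
g=lambda x,y,x0,y0,k:((x+.5)/k-.5+x0,(y+.5)/k-.5+y0)
def T(x,y,z,o=(240,125,6)): return onz(ct,*g(x,y,*o),z)
a=T(271,91,.159);b=T(413,109,.159)
print('ear',a,b,(a+b)/2,np.linalg.norm(a-b),'yaw',np.arctan2(*( (a-b)[[1,0]]))-np.pi/2)
# handle top z .152 : bar top corners
a=T(230,262,.152);b=T(405,288,.152);print('handle',a,b,(a+b)/2,np.linalg.norm(a-b),np.arctan2(*( (a-b)[[1,0]]))-np.pi/2)
# hinge edge of lid/dish
a=T(153,458,.109);b=T(417,496,.109);print('rim',a,b,(a+b)/2,np.linalg.norm(a-b),np.arctan2(*( (a-b)[[1,0]]))-np.pi/2)
# ear top in scene: red corners
G=lambda x,y,z:onz(cs,*g(x,y,190,190,6),z)
a=G(133,238,.159);b=G(270,300,.159);print('ear scene',a,b,(a+b)/2,np.linalg.norm(a-b))
a=G(250,148,.152);b=G(415,210,.152);print('handle sc',a,b,(a+b)/2,np.linalg.norm(a-b))
# mat
hsv=cv2.cvtColor(t,cv2.COLOR_BGR2HSV)
m=cv2.inRange(hsv,(60,120,50),(85,255,200));m[:, :340]=0;m[:,450:]=0;m[:170]=0;m[280:]=0
c=max(cv2.findContours(m,0,2)[0],key=cv2.contourArea);r=cv2.minAreaRect(c);print(r)
q=np.array([onz(ct,u,v,.006) for u,v in cv2.boxPoints(r)]);print(q,q.mean(0))
# rod
D=(140,180,8)
m=cv2.inRange(hsv,(9,200,200),(20,255,255));m[:180]=0;m[230:]=0;m[:,240:]=0
print('orange',cv2.minAreaRect(max(cv2.findContours(m,0,2)[0],key=cv2.contourArea)))
a=T(98,160,.060,D);b=T(242,173,.060,D);print('rod handle',a,b,(a+b)/2,np.linalg.norm(a-b))
c=T(628,230,.049,D);d=T(245,181,.049,D);print('shaft',c,d,np.linalg.norm(c-d),np.arctan2(*((d-c)[[1,0]]))-np.pi/2)
```

```text
ear [ 0.66565708 -0.02275189  0.159     ] [ 0.65886111 -0.08465707  0.159     ] [ 0.66225909 -0.05370448  0.159     ] 0.06227708593295471 yaw -0.1093425435476667
handle [ 0.59066825 -0.00627837  0.152     ] [ 0.58065824 -0.08230572  0.152     ] [ 0.58566325 -0.04429205  0.152     ] 0.076683491327637 -0.13091022857368406
rim [0.51144082 0.02590965 0.109     ] [ 0.49662285 -0.09143169  0.109     ] [ 0.50403184 -0.03276102  0.109     ] 0.11827325649880246 -0.1256160303366265
ear scene [ 0.65809887 -0.08575401  0.159     ] [ 0.66631577 -0.02309961  0.159     ] [ 0.66220732 -0.05442681  0.159     ] 0.06319090833131308
handle sc [ 0.58488251 -0.08153733  0.152     ] [ 0.5907984  -0.00658395  0.152     ] [ 0.58784046 -0.04406064  0.152     ] 0.07518647801525108
((393.451416015625, 225.0047607421875), (80.96476745605469, 69.08057403564453), 84.4006576538086)
[[ 0.57274147 -0.23199961  0.006     ]
 [ 0.59668169 -0.43205392  0.006     ]
 [ 0.36382925 -0.44793986  0.006     ]
 [ 0.3413738  -0.25272803  0.006     ]] [ 0.46865655 -0.34118035  0.006     ]
orange ((160.6199951171875, 200.6599884033203), (18.10193634033203, 7.636753559112549), 8.130102157592773)
rod handle [0.5179427  0.33860752 0.06      ] [0.51436683 0.28893752 0.06      ] [0.51615476 0.31377252 0.06      ] 0.049798557370769714
shaft [0.49884743 0.15674157 0.049     ] [0.51350142 0.29004747 0.049     ] 0.13410892164366947 -0.1094879378669329
```

```bash
cat >> h.py <<'E'
def tool(yaw,tilt=0): return R.from_euler('z',yaw)*R.from_euler('y',-tilt)*R.from_matrix(np.diag([1.,-1,-1]))
def rel(pos,rot,s=None,p0=None,r0=None):
    s=s or bot.sense()
    p0=s['tcp_pos'] if p0 is None else np.array(p0); r0=Rq(s['eef_rot']) if r0 is None else r0
    d=r0.inv().apply(np.array(pos)-p0)*100; w=(r0.inv()*rot).as_rotvec()
    return np.round(np.r_[d,w],3)
E
python3 - <<'E'
from h import *
print(rel([.60,-.09,.30],tool(-.12)), Rq(bot.sense()['eef_rot']).as_matrix())
E
```

```text
[-5.5063e+01  5.9388e+01 -7.7410e+00  1.0000e-03  1.0000e-03  1.3360e+00] [[ 3.47385389e-01  9.37722329e-01 -4.74331606e-04]
 [ 9.37721228e-01 -3.47385708e-01 -1.43791812e-03]
 [-1.51314395e-03  5.47209290e-05 -9.99998854e-01]]
```

Call:
{"method": "play_rows", "body": {
  "rows": "-55 59.4 -7.7 0 0 1.336 -1;-55 59.4 -7.7 0 0 1.336 -1;-55 59.4 -7.7 0 0 1.336 -1;-55 59.4 -7.7 0 0 1.336 -1;-55 59.4 -7.7 0 0 1.336 -1;-55 59.4 -7.7 0 0 1.336 -1;-55 59.4 -7.7 0 0 1.336 -1;-55 59.4 -7.7 0 0 1.336 -1;-55 59.4 -7.7 0 0 1.336 -1;-55 59.4 -7.7 0 0 1.336 -1;-55 59.4 -7.7 0 0 1.336 -1;-55 59.4 -7.7 0 0 1.336 -1"
}}

```text
clock: 1.65
tcp_pos: [0.5725, -0.0346, 0.2937]
eef_rot: [-0.0, 0.998, -0.06, 0.0]
contact_force: [1.2, 1.1, -0.3]
width: 1.001
```

Call:
{"method": "play_rows", "body": {
  "rows": "0 0 0 0 0 0 -1;0 0 0 0 0 0 -1"
}}

```text
clock: 1.9
tcp_pos: [0.5716, -0.0324, 0.293]
eef_rot: [-0.0, 0.998, -0.06, -0.001]
contact_force: [-0.7, 0.4, 0.3]
width: 1.001
```

Run:
```python
from h import *
s=bot.sense();print(s['clock'],s['tcp_pos'],s['eef_rot'],s['joints'],rel([.60,-.09,.30],tool(-.12)))
im=bot.grab_frame('wrist');cv2.imwrite('pics/w1.png',im)
np.savez('w1.npz',p=s['tcp_pos'],q=s['eef_rot'])
```

```text
1.9 [ 0.57159861 -0.03244479  0.2929751 ] [-3.08943415e-04  9.98201068e-01 -5.99510478e-02 -6.35960942e-04] [-0.47002718  0.26515518  0.5680638   1.71539441 -0.15210906  1.20635662
  0.01681959] [ 3.508e+00  5.374e+00 -7.100e-01 -1.000e-03  1.000e-03  0.000e+00]
```

View pics/w1.png

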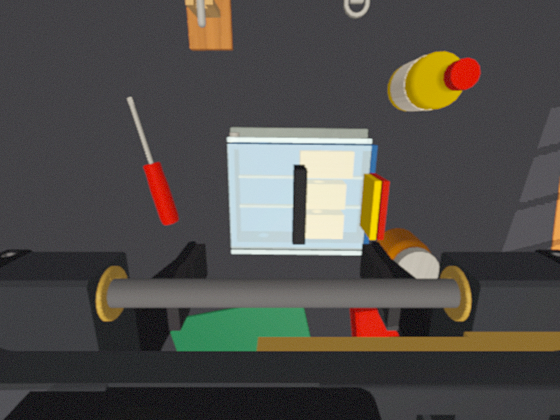

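Run:
```python
from h import *
w=cv2.imread('pics/w1.png');crop(w,215,115,190,150,4,'w1c.png')
```

```text
(no output)
```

View pics/w1c.png

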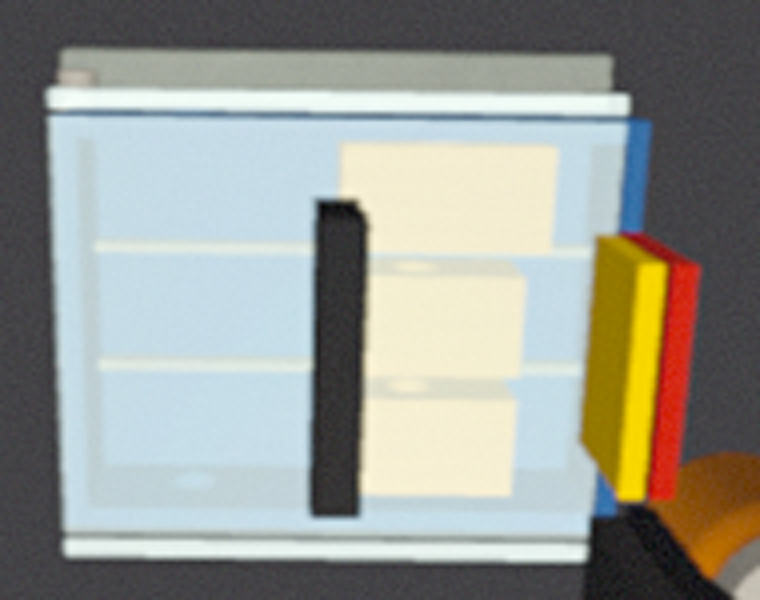

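Run:
```python
from h import *
z=np.load('w1.npz');c=cam('wrist',{'tcp_pos':z['p'],'eef_rot':z['q']})
g=lambda x,y:((x+.5)/4-.5+215,(y+.5)/4-.5+115)
def L(n,a,b,h):
    A=onz(c,*g(*a),h);B=onz(c,*g(*b),h);print(n,A[:2],B[:2],(A+B)[:2]/2,np.linalg.norm(A-B),np.arctan2(*((A-B)[[1,0]]))-np.pi/2);return A,B
L('ear',(668,264),(648,500),.159)
L('hR',(367,218),(359,517),.152);L('hL',(316,215),(310,517),.152)
L('lidL',(46,90),(64,558),.114);L('lidR',(629,97),(588,560),.114)
L('top',(629,97),(46,90),.114);L('bot',(588,560),(64,558),.114)
```

```text
ear [ 0.66695775 -0.02467505] [ 0.65987874 -0.08481473] [ 0.66341825 -0.05474489] 0.0605548807253182 -0.11717029830159986
hR [ 0.59682314 -0.0061328 ] [ 0.58694654 -0.08359169] [ 0.59188484 -0.04486225] 0.07808601853919733 -0.12682335768130404
hL [ 0.58460352 -0.00391836] [ 0.57428685 -0.08206758] [ 0.57944519 -0.04299297] 0.07882723980833857 -0.13125350228070154
lidL [0.51751165 0.03197741] [ 0.49976079 -0.1019681 ] [ 0.50863622 -0.03499534] 0.13511659109721535 -0.13175526136665194
lidR [0.6712784 0.0115129] [ 0.65355899 -0.12111761] [ 0.6624187  -0.05480235] 0.13380892616639642 -0.13281332539441526
top [0.6712784 0.0115129] [0.51751165 0.03197741] [0.59439502 0.02174516] 0.1551225675236529 -1.7031068324223364
bot [ 0.65355899 -0.12111761] [ 0.49976079 -0.1019681 ] [ 0.57665989 -0.11154285] 0.15498577970574734 -1.69466943554571
```

Run:
```python
from h import *
print(rel([.6629,-.0547,.19],tool(-.129)))
```

```text
[ 9.3680e+00  1.2390e+00  1.0283e+01 -1.0000e-03  1.0000e-03  1.1000e-02]
```

Call:
{"method": "play_rows", "body": {
  "rows": "4.7 0.6 5.1 0 0 0.005 0;9.4 1.25 10.3 0 0 0.011 0;9.4 1.25 10.3 0 0 0.011 0;9.4 1.25 10.3 0 0 0.011 0;9.4 1.25 10.3 0 0 0.011 0;9.4 1.25 10.3 0 0 0.011 0",
  "newtons": 20
}}

```text
clock: 2.7
tcp_pos: [0.6639, -0.0562, 0.1926]
eef_rot: [-0.001, 0.998, -0.065, 0.001]
contact_force: [-0.6, -0.7, -0.2]
width: 0.512
```

Run:
```python
from h import *
s=bot.sense();print(s['clock'],s['tcp_pos'],s['width'],rel([.6629,-.0547,.124],tool(-.129)))
cv2.imwrite('pics/w2.png',bot.grab_frame('wrist'));cv2.imwrite('pics/s2.png',bot.grab_frame('scene'))
c=cam('wrist',s)
print([proj(c,[.6629+a*.9917+.1286*b,-.0547-.1286*a+.9917*b,.159]) for a,b in[(0,-.03),(0,.03),(-.007,-.03),(-.007,.03)]])
```

```text
2.7 [ 0.66389392 -0.05621098  0.19263527] 0.5119216139997872 [-1.370e-01 -1.280e-01  6.863e+00 -1.000e-03 -3.000e-03 -1.000e-03]
[array([282.00960396, 275.85838876]), array([281.70862495, 191.40346093]), array([271.92387836, 275.88760663]), array([270.78984595, 191.43156637])]
```

View pics/w2.png

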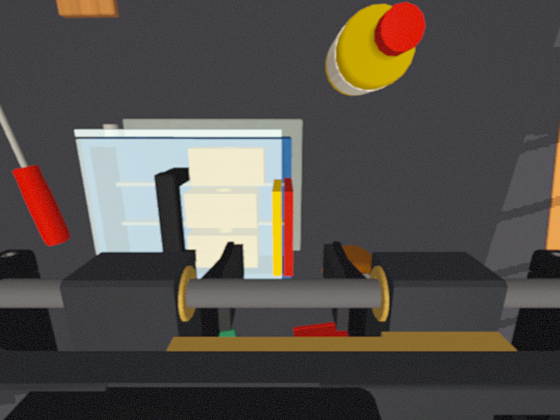

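Call:
{"method": "play_rows", "body": {
  "rows": "-0.1 -0.1 3.5 0 0 0 0;-0.1 -0.1 6.8 0 0 0 0;-0.1 -0.1 6.8 0 0 0 0;-0.1 -0.1 6.8 0 0 0 0;-0.1 -0.1 6.8 0 0 0 1;-0.1 -0.1 6.8 0 0 0 1;-0.1 -0.1 6.8 0 0 0 1;-0.1 -0.1 6.8 0 0 0 1;-0.1 -0.1 6.8 0 0 0 1",
  "newtons": 40
}}

```text
clock: 3.92
tcp_pos: [0.6646, -0.0557, 0.1229]
eef_rot: [0.0, 0.998, -0.065, 0.002]
contact_force: [5.2, -0.8, -2.5]
width: 0.135
```

Run:
```python
from h import *
s=bot.sense();print(s['clock'],s['tcp_pos'],s['eef_rot'],s['contact_force'],s['width'])
cv2.imwrite('pics/w3.png',bot.grab_frame('wrist'))
cv2.imwrite('pics/s3.png',bot.grab_frame('scene'))
```

```text
3.925 [ 0.66456265 -0.0557237   0.12287634] [ 2.33735935e-04  9.97855454e-01 -6.54296711e-02  1.84297788e-03] [ 5.16495943 -0.79716095 -2.53735283] 0.13485687972973875
```

View pics/w3.png

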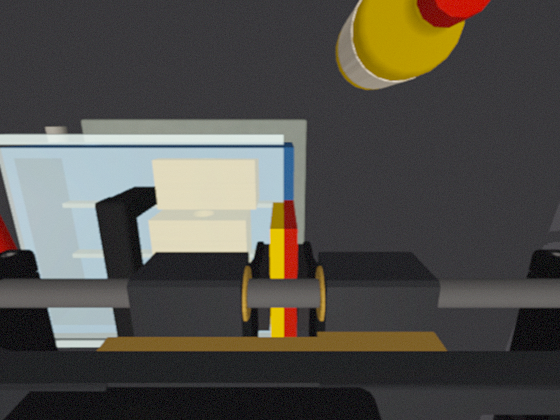

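View pics/s3.png

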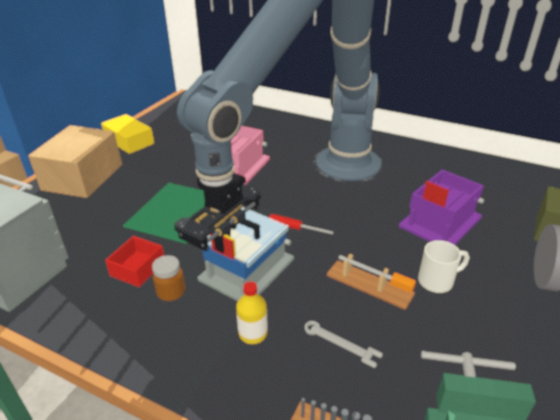

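Run:
```python
import numpy as np
rx,rz=15.6,5.8
for t in np.arange(0,.56,.05):
    c,s=np.cos(t),np.sin(t);print("%.2f dx %.2f dz %.2f"%(t,rx*(c-1)-rz*s,-(rx*s+rz*(c-1))))
```

```text
0.00 dx 0.00 dz -0.00
0.05 dx -0.31 dz -0.77
0.10 dx -0.66 dz -1.53
0.15 dx -1.04 dz -2.27
0.20 dx -1.46 dz -2.98
0.25 dx -1.92 dz -3.68
0.30 dx -2.41 dz -4.35
0.35 dx -2.93 dz -5.00
0.40 dx -3.49 dz -5.62
0.45 dx -4.08 dz -6.21
0.50 dx -4.69 dz -6.77
0.55 dx -5.33 dz -7.30
```

Call:
{"method": "play_rows", "body": {
  "rows": "-0.31 0 -0.77 0 0.05 0 1;-0.66 0 -1.53 0 0.10 0 1;-1.04 0 -2.27 0 0.15 0 1;-1.46 0 -2.98 0 0.20 0 1;-1.46 0 -2.98 0 0.20 0 1",
  "newtons": 50
}}

```text
clock: 4.65
tcp_pos: [0.6496, -0.0537, 0.1535]
eef_rot: [0.006, 0.993, -0.065, 0.102]
contact_force: [5.4, -0.7, -3.4]
width: 0.133
```

Run:
```python
from h import *
s=bot.sense();print(s['clock'],s['tcp_pos'],s['eef_rot'],s['contact_force'],s['torque'],s['width'])
cv2.imwrite('pics/w4.png',bot.grab_frame('wrist'))
```

```text
4.65 [ 0.64958168 -0.05371159  0.15354316] [ 0.0064932   0.99265232 -0.0651047   0.10178701] [ 5.35160307 -0.72858406 -3.38557084] [-0.29788054 -0.95680169 -0.05686672] 0.13318804411285917
```

View pics/w4.png

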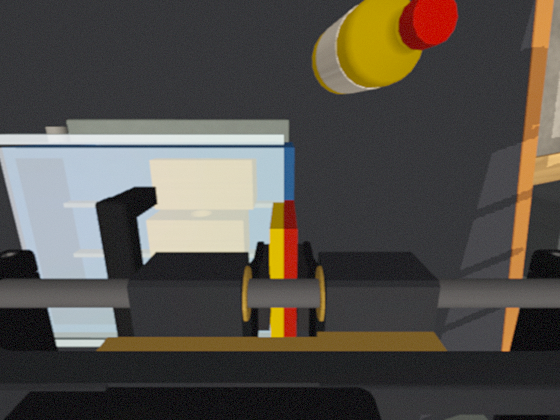

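Call:
{"method": "play_rows", "body": {
  "rows": "-0.31 0 -0.77 0 0.05 0 1;-0.66 0 -1.53 0 0.10 0 1;-1.04 0 -2.27 0 0.15 0 1;-1.46 0 -2.98 0 0.20 0 1;-1.92 0 -3.68 0 0.25 0 1;-1.92 0 -3.68 0 0.25 0 1;-1.92 0 -3.68 0 0.25 0 1;-1.92 0 -3.68 0 0.25 0 1;-1.92 0 -3.68 0 0.25 0 1"
}}

```text
clock: 5.82
tcp_pos: [0.6239, -0.0503, 0.1852]
eef_rot: [0.015, 0.973, -0.064, 0.223]
contact_force: [5.8, -1.3, -1.0]
width: 0.136
```

Run:
```python
from h import *
s=bot.sense();print(s['clock'],s['tcp_pos'],s['eef_rot'],s['contact_force'],s['torque'],s['width'])
cv2.imwrite('pics/w5.png',bot.grab_frame('wrist'))
cv2.imwrite('pics/t5.png',bot.grab_frame('top'))
t=cv2.imread('pics/t5.png');crop(t,240,125,100,100,6,'t5c.png')
```

```text
5.825 [ 0.62393685 -0.05034202  0.18524   ] [ 0.01471938  0.97255352 -0.06376814  0.22328594] [ 5.78910949 -1.3160782  -1.01011539] [-0.09383056 -0.54079239  0.04397633] 0.13581474090297926
```

View pics/w5.png

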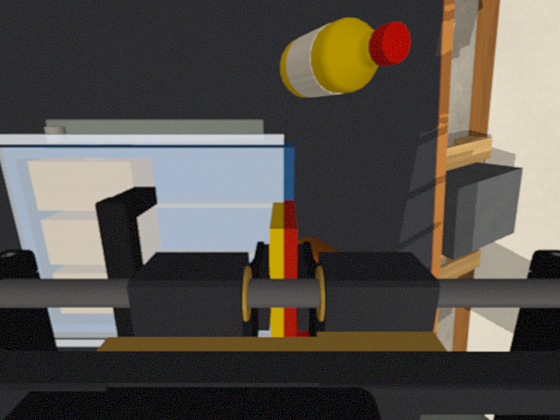

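View pics/t5c.png

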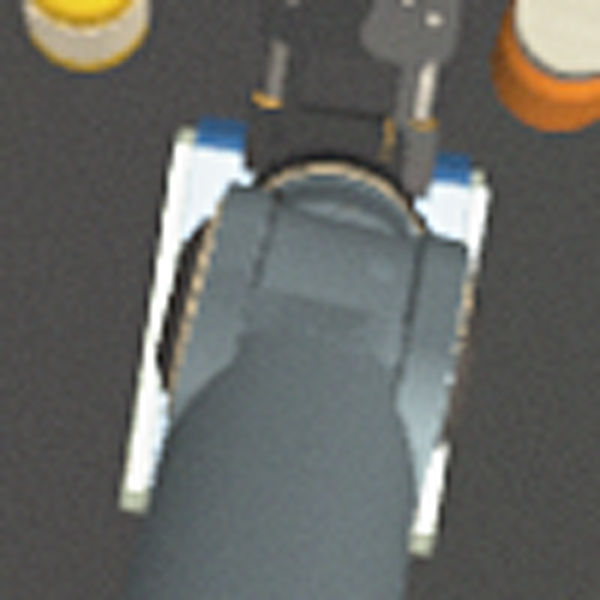

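Call:
{"method": "play_rows", "body": {
  "rows": "-0.31 0 -0.77 0 0.05 0 1;-0.66 0 -1.53 0 0.10 0 1;-0.66 0 -1.53 0 0.10 0 1;-0.66 0 -1.53 0 0.10 0 1;-0.66 0 -1.53 0 0.10 0 1;-0.66 0 -1.53 0 0.10 0 1"
}}

```text
clock: 6.68
tcp_pos: [0.6115, -0.0487, 0.1962]
eef_rot: [0.018, 0.96, -0.063, 0.271]
contact_force: [5.1, -0.3, -0.5]
width: 0.13
```

Run:
```python
from h import *
s=bot.sense();print(s['clock'],s['tcp_pos'],s['eef_rot'],s['contact_force'],s['torque'],s['width'])
w=bot.grab_frame('wrist');cv2.imwrite('pics/w6.png',w);crop(w,0,120,300,240,2.5,'w6c.png')
```

```text
6.675 [ 0.61148289 -0.04870024  0.19615262] [ 0.01790468  0.96029124 -0.06296211  0.27121195] [ 5.13162707 -0.26137641 -0.45490615] [-0.09398187 -0.48078063  0.03592618] 0.13048711345038513
```

View pics/w6c.png

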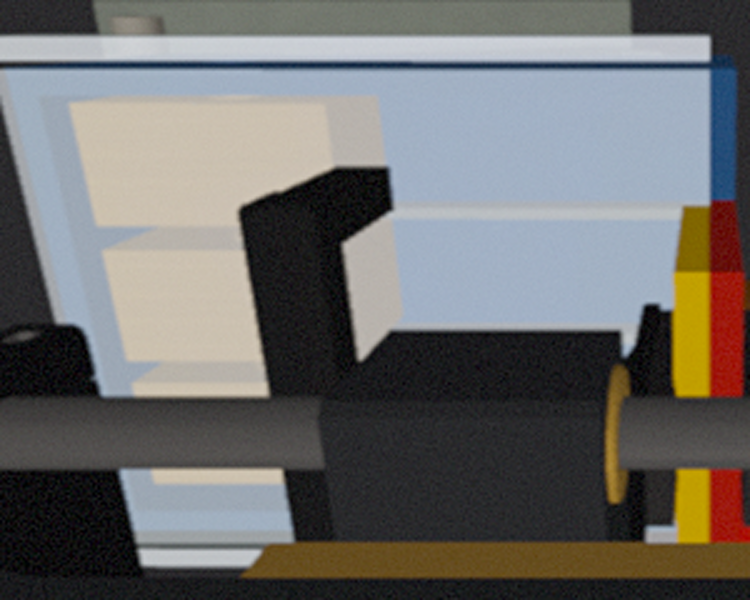

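Run:
```python
import numpy as np
rx,rz=15.6,5.8
for t in [.03,.06,.1,.14,.18,.22,.25,.26,.29,.3,.34]:
    c,s=np.cos(t),np.sin(t);print("%.2f dx %.2f dz %.2f"%(t,rx*(c-1)+rz*s,(rx*s-rz*(c-1))))
from h import *
print(bot.sense()['joints'])
```

```text
0.03 dx 0.17 dz 0.47
0.06 dx 0.32 dz 0.95
0.10 dx 0.50 dz 1.59
0.14 dx 0.66 dz 2.23
0.18 dx 0.79 dz 2.89
0.22 dx 0.89 dz 3.54
0.25 dx 0.95 dz 4.04
0.26 dx 0.97 dz 4.21
0.29 dx 1.01 dz 4.70
0.30 dx 1.02 dz 4.87
0.34 dx 1.04 dz 5.53
[-0.57330747  0.20805398  0.62173904  2.15535496 -0.20237913  0.27290477
  0.05318108]
```

Call:
{"method": "play_rows", "body": {
  "rows": "0.17 0 0.47 0 -0.03 0 1;0.32 0 0.95 0 -0.06 0 1;0.50 0 1.59 0 -0.10 0 1;0.66 0 2.23 0 -0.14 0 1;0.79 0 2.89 0 -0.18 0 1;0.89 0 3.54 0 -0.22 0 1;0.97 0 4.21 0 -0.26 0 1;1.02 0 4.87 0 -0.30 0 1;1.02 0 4.87 0 -0.30 0 1"
}}

```text
clock: 7.85
tcp_pos: [0.6459, -0.0533, 0.1592]
eef_rot: [0.008, 0.99, -0.065, 0.124]
contact_force: [6.1, -0.6, 1.3]
width: 0.132
```

Call:
{"method": "play_rows", "body": {
  "rows": "0.17 0 0.47 0 -0.03 0 1;0.32 0 0.95 0 -0.06 0 1;0.50 0 1.59 0 -0.10 0 1;0.66 0 2.23 0 -0.14 0 1;0.79 0 2.89 0 -0.18 0 1;0.86 0 3.30 0 -0.205 0 1;0.91 0 3.65 0 -0.225 0 1;0.95 0 3.96 0 -0.245 0 1;0.95 0 4.04 0 -0.25 0 1;0.95 0 4.04 0 -0.25 0 1;0.95 0 4.04 0 -0.25 0 1"
}}

```text
clock: 9.22
tcp_pos: [0.6645, -0.0557, 0.1229]
eef_rot: [-0.0, 0.998, -0.065, 0.001]
contact_force: [7.0, -1.2, 0.7]
width: 0.135
```

Run:
```python
from h import *
s=bot.sense();print(s['clock'],s['tcp_pos'],s['eef_rot'],s['contact_force'],s['torque'],s['width'])
w=bot.grab_frame('wrist');cv2.imwrite('pics/w7.png',w);crop(w,0,120,300,240,2.5,'w7c.png')
```

```text
9.225 [ 0.66454278 -0.05571935  0.12289729] [-6.08119721e-05  9.97857899e-01 -6.54050916e-02  1.33545396e-03] [ 6.97964015 -1.15864292  0.73346542] [-0.30368491 -1.45540479 -0.08099958] 0.1347394766282813
```

View pics/w7c.png

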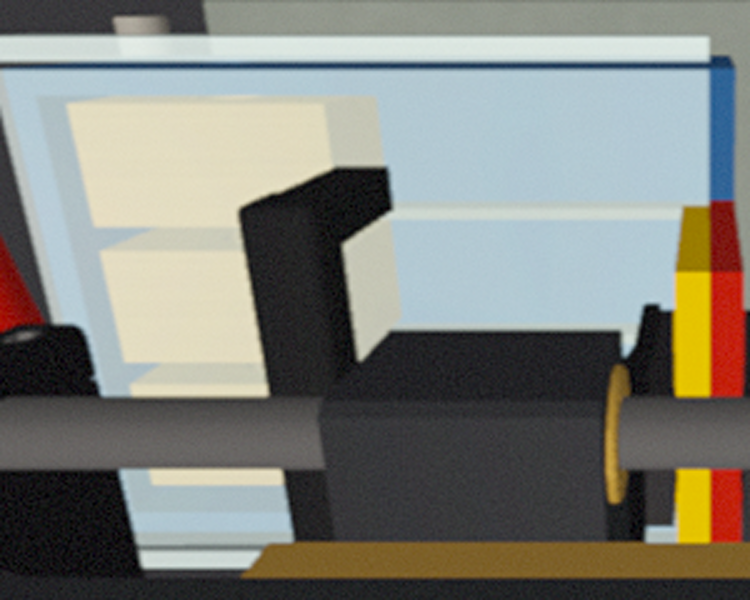

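Call:
{"method": "play_rows", "body": {
  "rows": "0 0 0 0 0 0 0;0 0 0 0 0 0 0;0 0 0 0 0 0 0;0 0 -3 0 0 0 0;0 0 -7 0 0 0 0;-4 0 -8 0 0 0 0;-7.8 0 -8 0 0 0 0;-7.8 0 -8 0 0 0 0;-7.8 0 -8 0 0 0 0;-7.8 0 -8 0 0 0 0"
}}

```text
clock: 10.52
tcp_pos: [0.5864, -0.0454, 0.2023]
eef_rot: [0.0, 0.998, -0.065, -0.0]
contact_force: [-0.2, -0.9, -0.0]
width: 0.497
```

Run:
```python
from h import *
s=bot.sense();print(s['clock'],s['tcp_pos'],s['eef_rot'],s['contact_force'],s['width'])
w=bot.grab_frame('wrist');cv2.imwrite('pics/w8.png',w);np.savez('w8.npz',p=s['tcp_pos'],q=s['eef_rot']);crop(w,180,120,260,200,3,'w8c.png')
```

```text
10.525 [ 0.58635216 -0.04539504  0.20234016] [ 2.13058901e-04  9.97861375e-01 -6.53653583e-02 -1.05973649e-05] [-0.18138256 -0.93066488 -0.00879313] 0.49728148189264715
```

View pics/w8c.png

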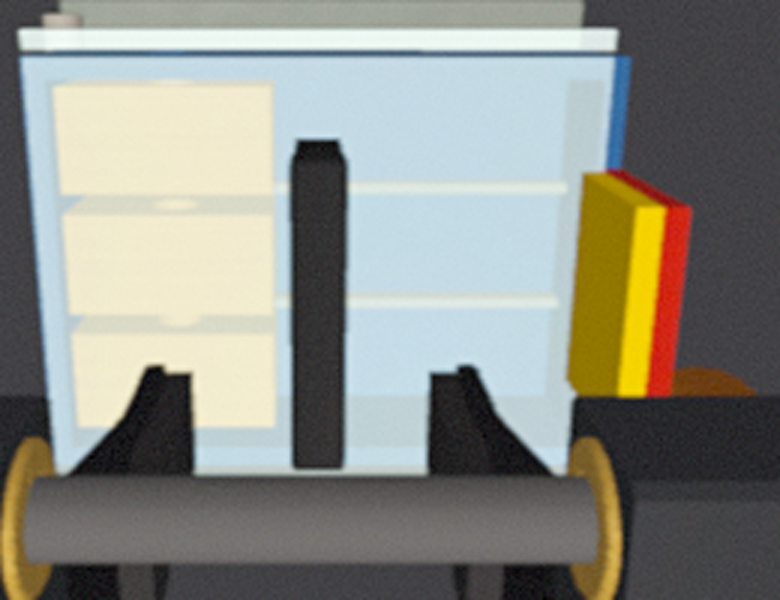

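Call:
{"method": "play_rows", "body": {
  "rows": "0.2 0 3.5 0 0 0 0;0.2 0 6.5 0 0 0 0;0.2 0 7.5 0 0 0 0;0.2 0 7.5 0 0 0 0;0.2 0 7.5 0 0 0 1;0.2 0 7.5 0 0 0 1;0.2 0 7.5 0 0 0 1;0.2 0 7.5 0 0 0 1;0.2 0 7.5 0 0 0 1",
  "newtons": 40
}}

```text
clock: 11.7
tcp_pos: [0.5879, -0.0456, 0.1279]
eef_rot: [-0.0, 0.998, -0.065, 0.0]
contact_force: [-0.7, -0.9, 2.4]
width: 0.154
```

Run:
```python
from h import *
s=bot.sense();print(s['clock'],s['tcp_pos'],s['eef_rot'],s['contact_force'],s['width'])
M=np.array([.4687,-.3412]); print(rel([.4687,-.3412,.25],tool(0.089)))
w=bot.grab_frame('wrist');cv2.imwrite('pics/w9.png',w)
```

```text
11.7 [ 0.58786856 -0.04557083  0.12794917] [-1.68112318e-04  9.97856310e-01 -6.54419419e-02  3.30746638e-04] [-0.69996884 -0.89101073  2.39724706] 0.1539785073035853
[-7.9460e+00  3.0861e+01 -1.2222e+01 -0.0000e+00 -1.0000e-03 -2.2000e-01]
```

View pics/w9.png

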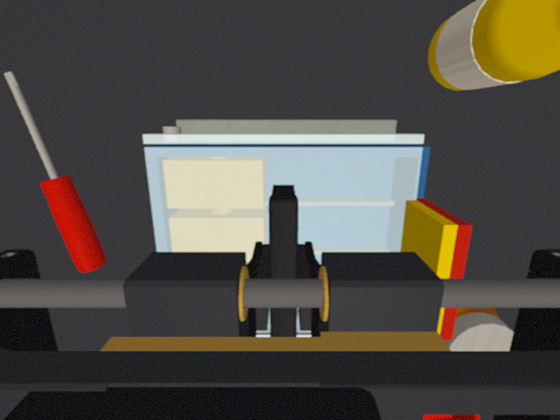

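Call:
{"method": "play_rows", "body": {
  "rows": "0 0 -1 0 0 0 1;0 0 -3 0 0 0 1;0 0 -6 0 0 0 1;0 0 -10 0 0 0 1;-1.5 5 -12 0 0 -0.03 1;-2.6 10 -12 0 0 -0.07 1;-3.8 15 -12 0 0 -0.11 1;-5.1 20 -12 0 0 -0.15 1;-6.4 25 -12 0 0 -0.18 1;-7.9 30 -12 0 0 -0.22 1;-7.9 30.8 -12 0 0 -0.22 1;-7.9 30.8 -12 0 0 -0.22 1"
}}

```text
clock: 13.25
tcp_pos: [0.4687, -0.3408, 0.2473]
eef_rot: [-0.0, 0.999, 0.044, -0.0]
contact_force: [-0.0, 0.5, -2.2]
width: 0.154
```

Run:
```python
from h import *
s=bot.sense();print(s['clock'],s['tcp_pos'],s['eef_rot'],s['contact_force'],s['width'])
t=bot.grab_frame('top');cv2.imwrite('pics/t10.png',t)
w=bot.grab_frame('wrist');cv2.imwrite('pics/w10.png',w)
```

```text
13.25 [ 0.46867804 -0.34075725  0.24730241] [-3.88533877e-04  9.99045539e-01  4.36785014e-02 -2.18537787e-04] [-0.0088772   0.53206803 -2.18151494] 0.15391583346734292
```

View pics/t10.png

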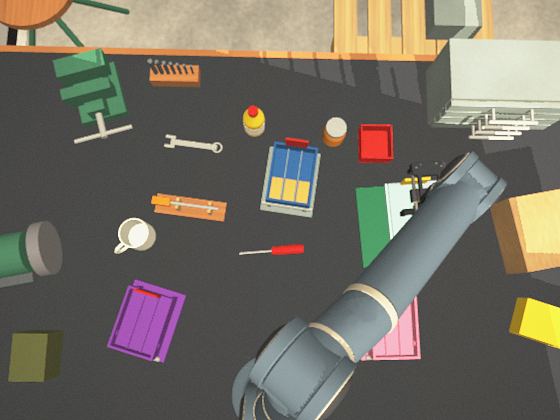

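View pics/w10.png

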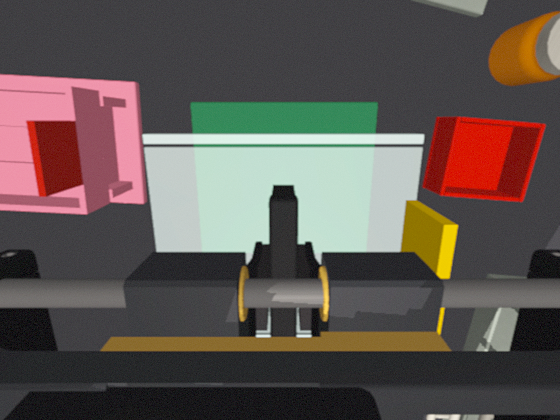

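Run:
```python
from h import *
ct=cam('top')
print('pink ear top',onz(ct,400,293,.159),'stand',onz(ct,388,290,0.0),onz(ct,388,290,0.06))
print('bin',onz(ct,377,160,.05),onz(ct,360,160,.05))
s=bot.sense();c=cam('wrist',s);print(onz(c,143,90,.06),onz(c,143,200,.0), onz(c,80,185,.115),onz(c,75,125,.159),onz(c,425,190,.05))
```

```text
pink ear top [ 0.27551166 -0.31643998  0.159     ] stand [ 0.2831346  -0.32373956  0.        ] [ 0.28285751 -0.30969335  0.06      ]
bin [ 0.64572206 -0.28703656  0.05      ] [ 0.64472548 -0.23887768  0.05      ]
[ 0.31354416 -0.24727499  0.06      ] [ 0.28338866 -0.3846765   0.        ] [ 0.27407707 -0.3412131   0.115     ] [ 0.30254718 -0.28216872  0.159     ] [ 0.63524445 -0.32770748  0.05      ]
```

Call:
{"method": "play_rows", "body": {
  "rows": "0 0 4 0 0 0 1;0 0 9 0 0 0 1;0 0 14 0 0 0 1;0 0 17.5 0 0 0 1;0 0 19.5 0 0 0 1;0 0 20.3 0 0 0 1;0 0 20.6 0 0 0 1;0 0 20.6 0 0 0 1"
}}

```text
clock: 14.35
tcp_pos: [0.4698, -0.3411, 0.0425]
eef_rot: [0.0, 0.999, 0.045, 0.001]
contact_force: [0.1, 0.9, -2.7]
width: 0.156
```

Call:
{"method": "play_rows", "body": {
  "rows": "0 0 0.2 0 0 0 1;0 0 0.3 0 0 0 1;0 0 0.4 0 0 0 1;0 0 0.5 0 0 0 1;0 0 0.5 0 0 0 1"
}}

```text
clock: 14.98
tcp_pos: [0.469, -0.3406, 0.0364]
eef_rot: [-0.0, 0.999, 0.044, -0.0]
contact_force: [-0.3, 0.1, -2.6]
width: 0.156
```

Call:
{"method": "play_rows", "body": {
  "rows": "0 0 0.1 0 0 0 1;0 0 0.2 0 0 0 1;0 0 0.3 0 0 0 1;0 0 0.3 0 0 0 1"
}}

```text
clock: 15.48
tcp_pos: [0.469, -0.3406, 0.0334]
eef_rot: [-0.0, 0.999, 0.045, -0.0]
contact_force: [0.0, 0.4, -2.6]
width: 0.155
```

Call:
{"method": "play_rows", "body": {
  "rows": "0 0 0.1 0 0 0 1;0 0 0.1 0 0 0 1;0 0 0.2 0 0 0 1;0 0 0.2 0 0 0 1"
}}

```text
clock: 15.98
tcp_pos: [0.4691, -0.3407, 0.0329]
eef_rot: [-0.0, 0.999, 0.044, 0.0]
contact_force: [-2.9, 2.6, 11.8]
width: 0.157
```

Call:
{"method": "play_rows", "body": {
  "rows": "0 0 -0.05 0 0 0 1;0 0 -0.05 0 0 0 -0.2;0 0 -0.05 0 0 0 -0.2;0 0 -0.05 0 0 0 -0.2;0 0 -0.05 0 0 0 -0.2;0 0 -3 0 0 0 -0.2;0 0 -8 0 0 0 -0.2;0 0 -14 0 0 0 -0.2;0 0 -20 0 0 0 -0.2;0 0 -24 0 0 0 -0.2;0 0 -24 0 0 0 -0.2"
}}

```text
clock: 17.35
tcp_pos: [0.4704, -0.3421, 0.275]
eef_rot: [0.002, 0.999, 0.044, 0.003]
contact_force: [-0.1, 0.8, -0.4]
width: 0.598
```

Run:
```python
from h import *
s=bot.sense();print(s['clock'],s['tcp_pos'],s['eef_rot'],s['contact_force'],s['width'],s['joints'])
cv2.imwrite('pics/w11.png',bot.grab_frame('wrist'))
t=bot.grab_frame('top');cv2.imwrite('pics/t11.png',t);crop(t,240,125,200,150,4,'t11c.png')
# rod approach: handle (0.516,0.314), yaw -0.11
print(rel([.516,.27,.27],tool(-.11)))
```

```text
17.35 [ 0.47038834 -0.34211663  0.27504692] [0.00170658 0.99900564 0.04443285 0.00324727] [-0.12101451  0.82138068 -0.44940998] 0.5979984278412692 [ 0.03057903  0.30647887  0.6749252   1.73010352 -0.20812531  1.16991486
  0.85210054]
[ 1.0134e+01 -6.0367e+01  1.4500e-01 -1.0000e-03  0.0000e+00  1.9900e-01]
```

View pics/w11.png

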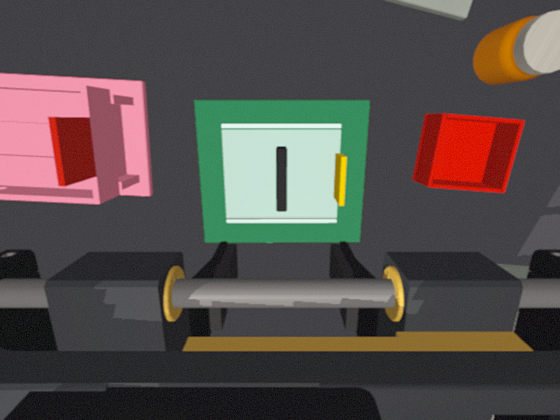

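View pics/t11c.png

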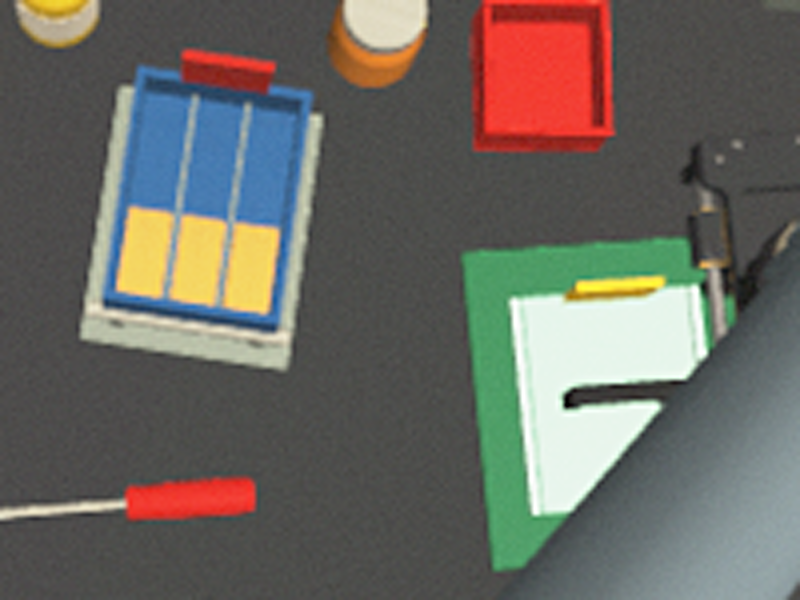

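Run:
```python
from h import *
yaw=-.129;u=np.array([np.cos(yaw),np.sin(yaw),0]);v=np.array([-u[1],u[0],0])
G=np.array([.5449,-.0394,.086]);H=G+.06*v;print('hole',H,'rod end',G+.085*v)
# tool tilted: z->(-v sin a, -cos a)
a=.6
rt=R.from_euler('z',yaw)*R.from_euler('x',-a)*R.from_matrix(np.diag([1.,-1,-1]))
print(rt.as_matrix())
c0=cam('wrist',{'tcp_pos':np.zeros(3),'eef_rot':np.r_[1,0,0,0]})
P,M,f,cx,cy=c0
Pt=rt.as_matrix()@P;Mt=rt.as_matrix()@M
d=.28
ray_c=np.array([(283-cx)/f,-(180-cy)/f,-1])*d
tcp=H-Mt@ray_c-Pt;print('tcp',tcp,'cam',tcp+Pt)
print(rel(tcp,rt))
```

```text
hole [0.55261855 0.02010146 0.086     ] rod end [0.55583461 0.04489374 0.086     ]
[[ 0.99169103 -0.10617325 -0.07263703]
 [-0.12864252 -0.81847793 -0.55995088]
 [ 0.          0.56464247 -0.82533561]]
tcp [0.55900234 0.06435288 0.19320392] cam [0.57869444 0.2176605  0.28445943]
[ 12.587 -39.496   7.81   -0.598  -0.065   0.212]
```

Call:
{"method": "play_rows", "body": {
  "rows": "2 -6 0 0 0 0.05 0;4 -12 0 0 0 0.1 0;6 -18 0 0 0 0.15 0;8 -24 0 0 0 0.2 0;10 -30 0 -0.15 0 0.2 0;11 -36 0 -0.3 0 0.21 0;12.6 -39.5 2 -0.45 -0.05 0.21 0;12.6 -39.5 6 -0.6 -0.065 0.212 0;12.6 -39.5 7.8 -0.6 -0.065 0.212 0;12.6 -39.5 7.8 -0.6 -0.065 0.212 0;12.6 -39.5 7.8 -0.6 -0.065 0.212 0"
}}

```text
clock: 18.82
tcp_pos: [0.5601, 0.0611, 0.1957]
eef_rot: [0.295, 0.953, -0.065, -0.018]
contact_force: [-0.4, -0.3, 0.6]
width: 0.501
```

Run:
```python
from h import *
s=bot.sense();print(s['clock'],s['tcp_pos'],s['eef_rot'],s['contact_force'],s['qvel'].round(3))
cv2.imwrite('pics/w12.png',bot.grab_frame('wrist'));np.savez('w12.npz',p=s['tcp_pos'],q=s['eef_rot'])
c=cam('wrist',s);print(proj(c,[.5526,.0201,.086]))
```

```text
18.825 [0.56010277 0.06110237 0.19567636] [ 0.29498731  0.95314006 -0.06465629 -0.01805786] [-0.40061493 -0.27181997  0.57521693] [-0.002 -0.013 -0.006 -0.011 -0.002 -0.    -0.004]
[281.07817141 175.2238455 ]
```

View pics/w12.png

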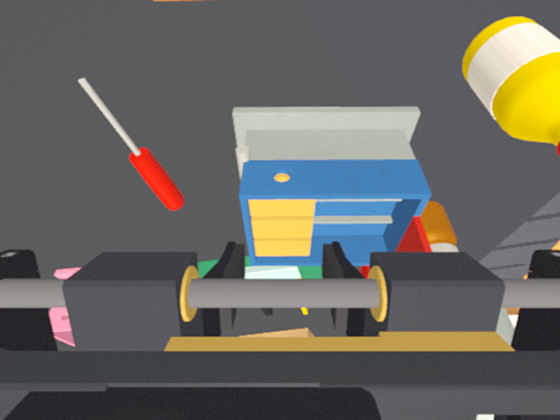

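Run:
```python
from h import *
w=cv2.imread('pics/w12.png');crop(w,230,140,210,130,3.5,'w12c.png');crop(w,260,160,50,40,12,'w12h.png')
```

```text
(no output)
```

View pics/w12h.png

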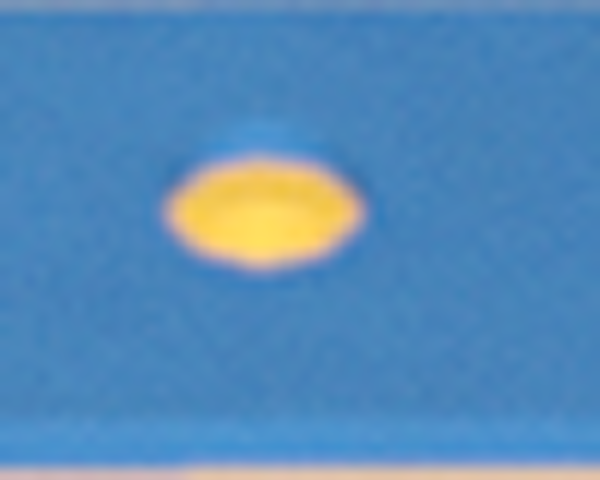

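View pics/w12c.png

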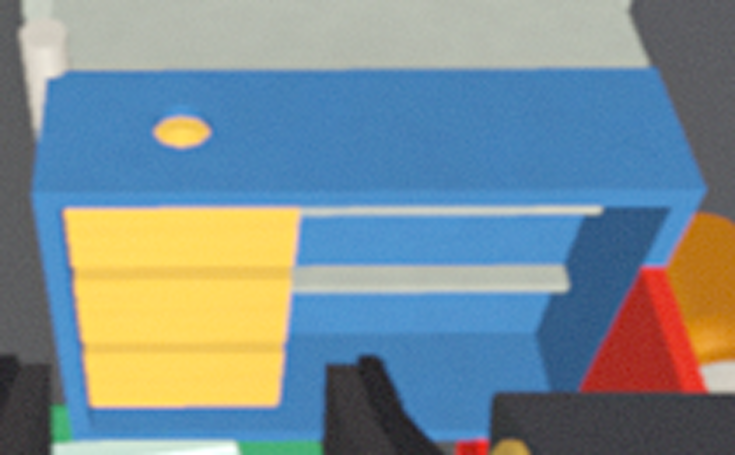

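Run:
```python
from h import *
z=np.load('w12.npz');c=cam('wrist',{'tcp_pos':z['p'],'eef_rot':z['q']})
g=lambda x,y:((x+.5)/3.5-.5+230,(y+.5)/3.5-.5+140)
for a,b,h in[((35,191),(703,188),.109),((50,73),(655,70),.065)]:
    A=onz(c,*g(*a),h);B=onz(c,*g(*b),h);print(A,B,np.linalg.norm(A-B),np.arctan2(*((B-A)[[1,0]])))
    u=np.array([.99169,-.12864,0]);v=np.array([.12864,.99169,0]);G=np.array([.5449,-.0394,.086])
    for X in(A,B):print((X-G)@u,(X-G)@v)
P,d=ray(c,281.46,175.6)
t=(.06-(P-G)@v)/(d@v);X=P+t*d;print('hole',X,(X-G)@u,X[2])
s=bot.sense();print(rel([.516,.30,.17],tool(-.11)))
```

```text
[0.51807645 0.02509599 0.109     ] [0.67744366 0.00401378 0.109     ] 0.16075561127411736 -0.13152331148774604
-0.03489740854352544 0.06050944796310184
0.12585747343716552 0.06010343269118532
[0.51795314 0.02354922 0.065     ] [0.67822631 0.00242706 0.065     ] 0.16165900906286856 -0.13103336375102623
-0.03482072284925147 0.05895966529889567
0.1268377334630077 0.05863057249639256
hole [0.55293793 0.02006011 0.08648348] 0.0003221808918106748 0.08648347999908912
[-7.5760e+00 -2.0468e+01 -1.0889e+01  5.9900e-01  3.0000e-03 -2.4000e-02]
```

Run:
```python
from h import *
print(rel([.51,.25,.17],tool(-.11)))
```

```text
[-7.504e+00 -1.631e+01 -8.048e+00  5.990e-01  3.000e-03 -2.400e-02]
```

Call:
{"method": "play_rows", "body": {
  "rows": "-2 -4 -4 0.15 0 -0.02 0;-3.5 -8 -8 0.3 0 -0.02 0;-5 -12 -8 0.45 0 -0.02 0;-7.5 -16.3 -8 0.6 0 -0.024 0;-7.5 -16.3 -8 0.6 0 -0.024 0;-7.5 -16.3 -8 0.6 0 -0.024 0;-7.5 -16.3 -8 0.6 0 -0.024 0"
}}

```text
clock: 19.75
tcp_pos: [0.51, 0.2514, 0.1684]
eef_rot: [0.001, 0.999, -0.054, -0.002]
contact_force: [-0.4, 0.0, 0.0]
width: 0.501
```

Run:
```python
from h import *
s=bot.sense();print(s['clock'],s['tcp_pos'],s['eef_rot'],s['qvel'].round(3))
w=bot.grab_frame('wrist');cv2.imwrite('pics/w13.png',w);np.savez('w13.npz',p=s['tcp_pos'],q=s['eef_rot'])
c=cam('wrist',s);print(proj(c,[.516,.314,.06]))
```

```text
19.75 [0.50996202 0.25138545 0.16837999] [ 6.88099692e-04  9.98539727e-01 -5.39861057e-02 -1.85470860e-03] [-0.004  0.009 -0.005  0.006 -0.004 -0.001 -0.   ]
[283.25554955 134.86709183]
```

View pics/w13.png

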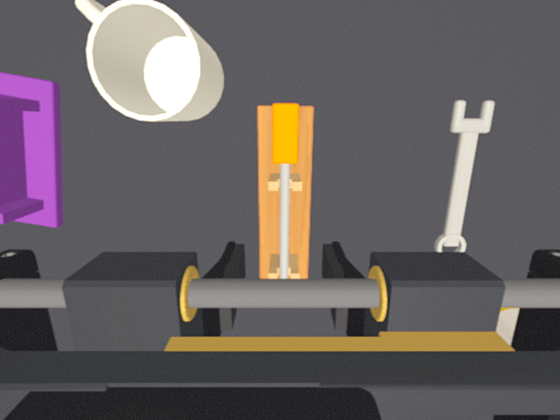

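Run:
```python
from h import *
w=cv2.imread('pics/w13.png');crop(w,245,95,80,180,3.3,'w13c.png')
hsv=cv2.cvtColor(w,cv2.COLOR_BGR2HSV);m=cv2.inRange(hsv,(12,230,200),(25,255,255));m[200:]=0
r=cv2.minAreaRect(max(cv2.findContours(m,0,2)[0],key=cv2.contourArea));print(r)
z=np.load('w13.npz');c=cam('wrist',{'tcp_pos':z['p'],'eef_rot':z['q']})
q=np.array([onz(c,u,v,.060) for u,v in cv2.boxPoints(r)]);print(q,q.mean(0))
```

```text
((285.5, 133.5), (59.0, 25.0), 90.0)
[[0.51031497 0.33941164 0.06      ]
 [0.53068464 0.33718347 0.06      ]
 [0.52607961 0.28912765 0.06      ]
 [0.50463877 0.29145556 0.06      ]] [0.5179295  0.31429458 0.06      ]
```

View pics/w13c.png

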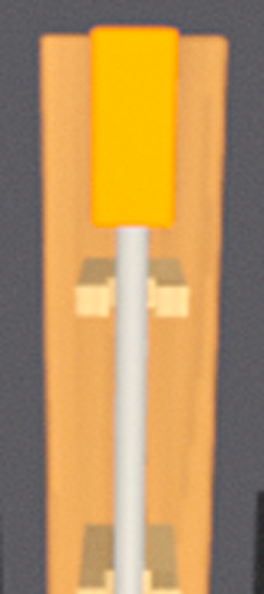

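Run:
```python
from h import *
z=np.load('w13.npz');c=cam('wrist',{'tcp_pos':z['p'],'eef_rot':z['q']})
g=lambda x,y:((x+.5)/3.3-.5+245,(y+.5)/3.3-.5+95)
A=onz(c,*g(132,235),.0525);B=onz(c,*g(129.5,590),.0525);print(A,B,np.arctan2(*((A-B)[[1,0]]))-np.pi/2)
C=onz(c,*g(133,27),.060);D=onz(c,*g(134,226),.060);print(C,D,(C+D)/2)
yaw=-.112;v=np.array([-np.sin(yaw),np.cos(yaw),0])
t=np.array([.517,.3143,.049])+.006*v;print(t)
print(rel([t[0],t[1],.10],tool(yaw)),rel([t[0],t[1],.030],tool(yaw)))
```

```text
[0.51425175 0.28682523 0.0525    ] [0.50216007 0.18165001 0.0525    ] -0.11446439545797737
[0.52015403 0.33924698 0.06      ] [0.51514067 0.29019718 0.06      ] [0.51764735 0.31472208 0.06      ]
[0.5176706  0.32026241 0.049     ]
[ 8.600e-02 -6.930e+00  6.792e+00  2.000e-03  4.000e-03  4.000e-03] [ 1.1500e-01 -6.9430e+00  1.3792e+01  2.0000e-03  4.0000e-03  4.0000e-03]
```

Run:
```python
from h import *
z=np.load('w13.npz');c=cam('wrist',{'tcp_pos':z['p'],'eef_rot':z['q']})
print(onz(c,144,58,.09),onz(c,196,60,.09),onz(c,144,118,.09),onz(c,222,80,.0))
print(onz(cam('top'),138,233,.09))
```

```text
[0.42468537 0.37837408 0.09      ] [0.4608204 0.3731079 0.09     ] [0.41529006 0.33867603 0.09      ] [0.46131222 0.36977881 0.        ]
[0.42139563 0.36291336 0.09      ]
```

Call:
{"method": "play_rows", "body": {
  "rows": "0.1 -3.5 0 0 0 0 0;0.1 -6.9 3 0 0 0 0;0.1 -6.9 7 0 0 0 0;0.1 -6.9 10 0 0 0 0;0.1 -6.9 12.5 0 0 0 0;0.1 -6.9 13.5 0 0 0 0;0.1 -6.9 13.5 0 0 0 0;0.1 -6.9 13.5 0 0 0 0"
}}

```text
clock: 20.8
tcp_pos: [0.5167, 0.3206, 0.033]
eef_rot: [0.0, 0.999, -0.053, -0.002]
contact_force: [0.3, -0.2, -0.0]
width: 0.497
```

Run:
```python
from h import *
s=bot.sense();print(s['clock'],s['tcp_pos'],s['eef_rot'],s['contact_force'],s['width'])
w=bot.grab_frame('wrist');cv2.imwrite('pics/w14.png',w)
```

```text
20.8 [0.51669705 0.32055389 0.03302197] [ 3.03230737e-04  9.98569432e-01 -5.34197060e-02 -2.30941148e-03] [ 0.32246875 -0.23419162 -0.0203432 ] 0.49743368650365133
```

View pics/w14.png

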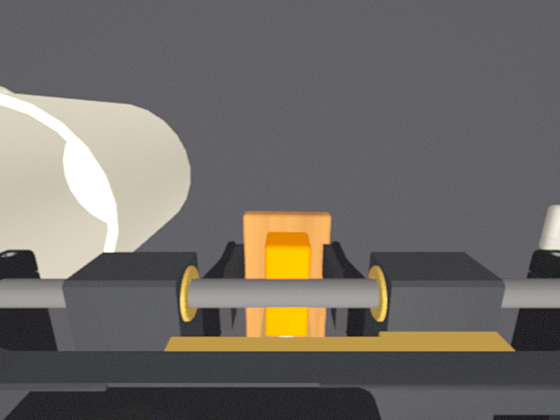

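Call:
{"method": "play_rows", "body": {
  "rows": "0.15 0 0 0 0 0 0;0.15 0 0 0 0 0 0.4;0.15 0 0 0 0 0 1;0.15 0 0 0 0 0 1;0.15 0 0 0 0 0 1;0.15 0 0 0 0 0 1",
  "newtons": 40
}}

```text
clock: 21.6
tcp_pos: [0.5173, 0.3199, 0.0319]
eef_rot: [0.001, 0.999, -0.053, -0.003]
contact_force: [-0.7, 0.1, 1.2]
width: 0.246
```

Run:
```python
from h import *
s=bot.sense();print(s['clock'],s['tcp_pos'],s['eef_rot'],s['contact_force'],s['width'])
```

```text
21.6 [0.51725071 0.31994263 0.03187445] [ 9.25734248e-04  9.98569437e-01 -5.33680007e-02 -3.17459463e-03] [-0.68616216  0.11602703  1.17074825] 0.24621480015322475
```

Run:
```python
from h import *
yaw=-.13;v=np.array([-np.sin(yaw),np.cos(yaw),0]);G=np.array([.5453,-.0396,.0862])
t=G+.2555*v;t[2]-=.0171;print(t,rel(t,tool(yaw)))
```

```text
[0.57842152 0.21374406 0.0691    ] [ 7.191e+00  9.916e+00 -3.746e+00  2.000e-03  6.000e-03  2.300e-02]
```

Call:
{"method": "play_rows", "body": {
  "rows": "0 0 -1 0 0 0 1;0 0 -3 0 0 0 1;0 0 -6 0 0 0 1;2 2.5 -7 0 0 0.01 1;4 5 -7 0 0 0.02 1;6 8 -7 0 0 0.023 1;7.2 9.9 -6 0 0 0.023 1;7.2 9.9 -5 0 0 0.023 1;7.2 9.9 -3.75 0 0 0.023 1;7.2 9.9 -3.75 0 0 0.023 1;7.2 9.9 -3.75 0 0 0.023 1"
}}

```text
clock: 22.98
tcp_pos: [0.5782, 0.2151, 0.0692]
eef_rot: [0.001, 0.998, -0.064, -0.003]
contact_force: [0.2, 0.4, -1.2]
width: 0.251
```

Run:
```python
from h import *
s=bot.sense();print(s['clock'],s['tcp_pos'],s['eef_rot'],s['contact_force'],s['width'],R.as_euler(Rq(s['eef_rot']),'zyx'))
t=bot.grab_frame('top');cv2.imwrite('pics/t15.png',t);crop(t,190,130,140,90,5.5,'t15c.png')
t=bot.grab_frame('scene');cv2.imwrite('pics/s15.png',t);crop(t,200,190,200,140,4,'s15c.png')
w=bot.grab_frame('wrist');cv2.imwrite('pics/w15.png',w)
```

```text
22.975 [0.57819424 0.2150771  0.06917214] [ 7.92857886e-04  9.97944656e-01 -6.39945970e-02 -3.24444628e-03] [ 0.18846802  0.36908733 -1.15496822] 0.2513757229087201 [ 0.12807359 -0.00657708  3.14042543]
```

View pics/t15c.png

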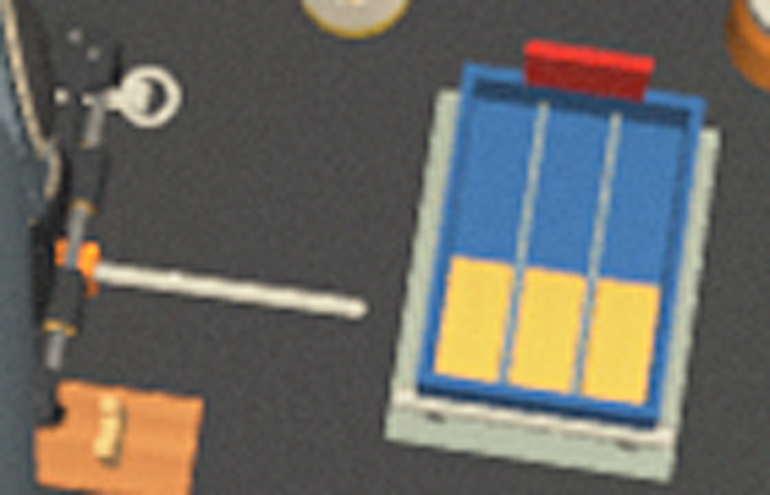

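View pics/s15c.png

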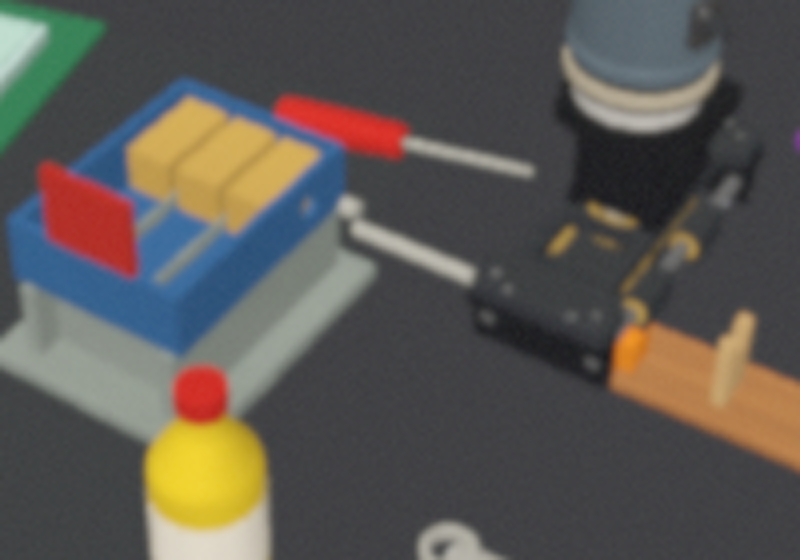

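View pics/w15.png

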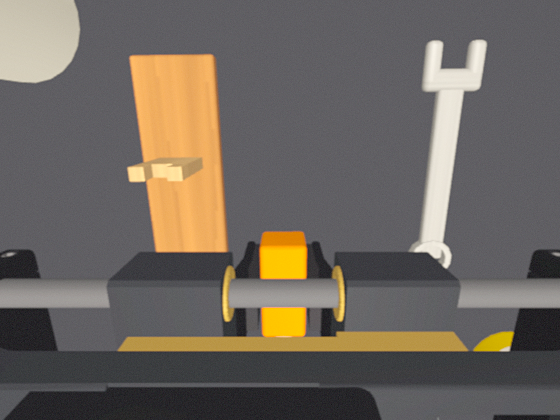

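Run:
```python
from h import *
ct=cam('top');cs=cam('scene')
gt=lambda x,y:np.array([(x+.5)/5.5-.5+190,(y+.5)/5.5-.5+130]);gs=lambda x,y:np.array([(x+.5)/4-.5+200,(y+.5)/4-.5+190])
s=bot.sense();Rt=Rq(s['eef_rot']).as_matrix()
ax=Rt[:,1]; h=s['tcp_pos']-Rt[:,2]*.0171+ax*.0055
tip=h+ax*.16;print('handle',h,'tip pred',tip,'axis',ax)
ty=lambda p,k,o:((p-np.array(o)+.5)*k-.5).round(1)
for d in(.03,.06,.15,.16):print(d,'top',ty(proj(ct,h+ax*d),5.5,(190,130)),'scene',ty(proj(cs,h+ax*d),4,(200,190)))
yaw=-.13;v=np.array([-np.sin(yaw),np.cos(yaw),0]);u=np.array([np.cos(yaw),np.sin(yaw),0]);G=np.array([.5453,-.0396,.0862])
print('hole scene pred',ty(proj(cs,G+.06*v),4,(200,190)))
print('dish corners top pred (rim)',[ty(proj(ct,[*(G+a*u+b*v)[:2],.109]),5.5,(190,130)) for a,b in[(-.036,.06),(-.036,-.06),(.126,.06),(.126,-.06)]])
print('dish corners scene',[ty(proj(cs,[*(G+a*u+b*v)[:2],.109]),4,(200,190)) for a,b in[(-.036,.06),(-.036,-.06),(.126,.06),(.126,-.06)]])
print('tri',tri([(ct,*gt(366,309)),(cs,*gs(352,229))]))
```

```text
handle [0.57805248 0.20895896 0.08661607] tip pred [0.55744051 0.05029247 0.08692026] axis [-0.12882485 -0.99166554  0.00190117]
0.03 top [108.6 269.6] scene [552.4 309.2]
0.06 top [168.5 278.4] scene [504.8 288.5]
0.15 top [348.3 304.8] scene [368.8 229.7]
0.16 top [368.3 307.7] scene [354.3 223.4]
hole scene pred [310.9 205.1]
dish corners top pred (rim) [array([418.3, 380.3]), array([663.5, 416.6]), array([467.6,  60.9]), array([708.3,  96.3])]
dish corners scene [array([344.9, 142.9]), array([183.5,  76.6]), array([177.3, 298.5]), array([  7.9, 217.9])]
tri [0.55805599 0.05044506 0.08309766]
```

Run:
```python
from h import *
t=cv2.imread('pics/s15.png');crop(t,265,225,70,45,11,'s15d.png')
o=(265,225)
cs=cam('scene');ct=cam('top')
s=bot.sense();Rt=Rq(s['eef_rot']).as_matrix();ax=Rt[:,1]; h=s['tcp_pos']-Rt[:,2]*.0171+ax*.0055
for d in(.08,.1,.12,.14,.16):print(d,((proj(cs,h+ax*d)-o+.5)*11-.5).round(1))
# intensity profile columns: bright shaft center per column
g=cv2.cvtColor(t,cv2.COLOR_BGR2GRAY).astype(float)
for x in range(290,318,3):
    col=g[235:262,x]-60;col[col<20]=0
    print(x,(col*np.arange(235,262)).sum()/col.sum(), end=' ')
    # predicted
    ds=np.linspace(.05,.17,500);p=np.array([proj(cs,h+ax*d) for d in ds]);i=np.argmin(abs(p[:,0]-x));print(p[i,1].round(2),ds[i].round(3))
```

```text
0.08 [588.6 372.4]
0.1 [504.5 336. ]
0.12 [421.8 300.2]
0.14 [340.4 265. ]
0.16 [260.3 230.3]
290 250.48608414239482 246.25 0.155
293 250.99886749716873 247.54 0.147
296 249.5245641838352 248.87 0.138
299 250.79545454545453 250.14 0.131
302 252.0388978930308 251.45 0.122
305 253.3558776167472 252.73 0.114
308 254.59026687598117 254.06 0.106
311 255.92371475953564 255.36 0.098
314 257.0756843800322 256.63 0.091
317 258.0838445807771 257.95 0.083
```

View pics/s15d.png

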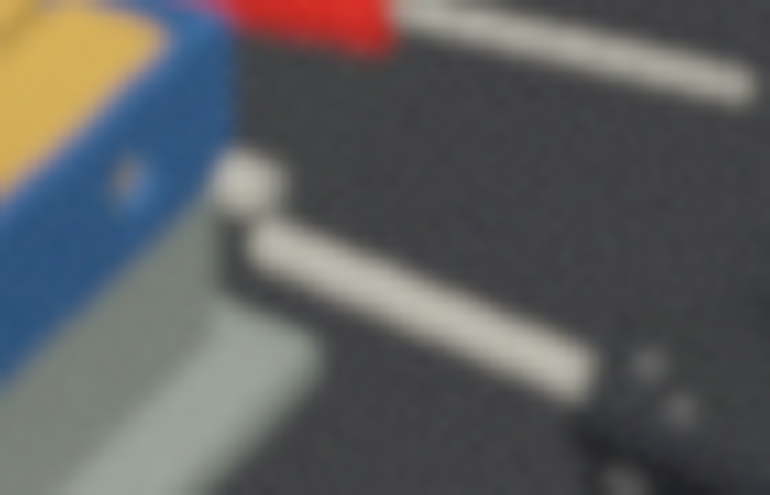

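Call:
{"method": "play_rows", "body": {
  "rows": "0 1.3 0 0 0 0 1;0 2.5 0 0 0 0 1;0 2.5 0 0 0 0 1;0 2.5 0 0 0 0 1"
}}

```text
clock: 23.62
tcp_pos: [0.5754, 0.1891, 0.0693]
eef_rot: [0.001, 0.998, -0.065, -0.003]
contact_force: [0.3, 1.0, -1.3]
width: 0.25
```

Run:
```python
from h import *
s=bot.sense();print(s['clock'],s['tcp_pos'],s['contact_force'],s['width'],R.as_euler(Rq(s['eef_rot']),'zyx'))
t=bot.grab_frame('top');cv2.imwrite('pics/t16.png',t);crop(t,225,165,65,45,12,'t16c.png')
q=bot.grab_frame('scene');cv2.imwrite('pics/s16.png',q);crop(q,260,225,55,40,14,'s16c.png')
ct=cam('top');cs=cam('scene')
Rt=Rq(s['eef_rot']).as_matrix();ax=Rt[:,1]; h=s['tcp_pos']-Rt[:,2]*.0171+ax*.0055
yaw=-.13;v=np.array([-np.sin(yaw),np.cos(yaw),0]);u=np.array([np.cos(yaw),np.sin(yaw),0]);G=np.array([.5453,-.0396,.0862])
k=lambda p,o,k:((p-np.array(o)+.5)*k-.5).round(0)
print('top tip,.12',k(proj(ct,h+ax*.16),(225,165),12),k(proj(ct,h+ax*.12),(225,165),12),'hinge corner,holeline rim',[k(proj(ct,[*(G+a*u+b*v)[:2],.109]),(225,165),12) for a,b in[(-.036,.06),(0,.06),(.126,.06)]])
print('scene',k(proj(cs,h+ax*.16),(260,225),14),k(proj(cs,h+ax*.12),(260,225),14),[k(proj(cs,G+a*u+b*v+[0,0,c]),(260,225),14) for a,b,c in[(0,.06,0),(-.036,.06,.0228),(-.036,.06,-.0212)]])
tip=h+ax*.16-G;print('tip rel',tip@u,tip@v,tip[2])
```

```text
23.625 [0.57537158 0.18907011 0.06930894] [ 0.25984112  1.01843287 -1.29359671] 0.25031447772961013 [ 0.13023107 -0.00628809  3.14056063]
top tip,.12 [496. 269.] [321. 243.] hinge corner,holeline rim [array([493., 410.]), array([517., 253.]), array([ 601., -287.])]
scene [274. 239.] [475. 326.] [array([249., 229.]), array([369.,  11.]), array([368., 212.])]
tip rel 0.00024086206129256098 0.06517059052776938 0.0005130905143432701
```

View pics/t16c.png

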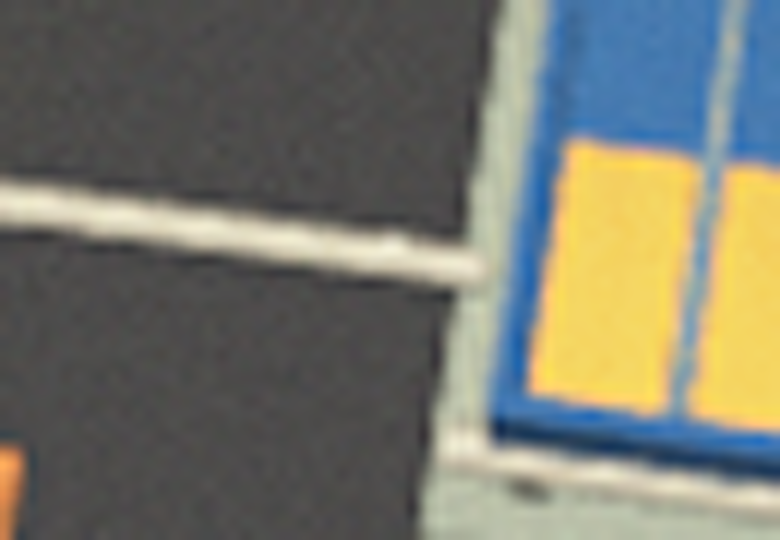

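View pics/s16c.png

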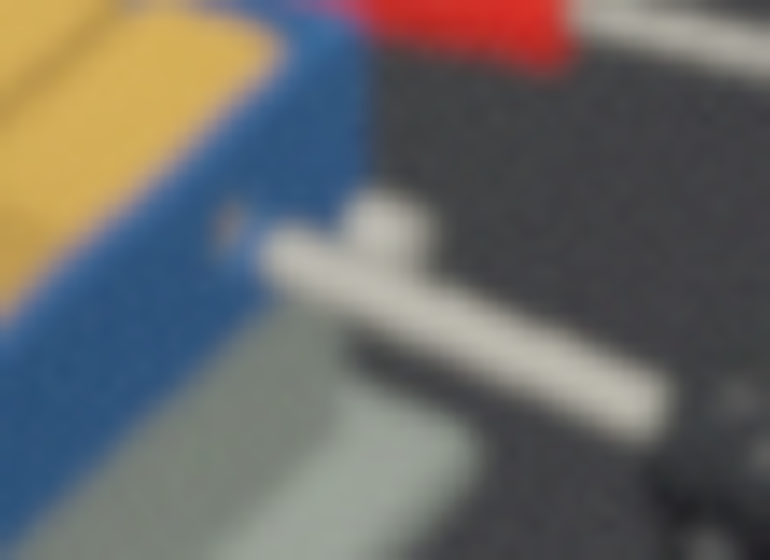

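Call:
{"method": "play_rows", "body": {
  "rows": "0 0 -0.05 -0.012 0 0 1;0 0 -0.05 -0.012 0 0 1;0 0.4 -0.05 -0.012 0 0 1;0 0.8 -0.05 -0.012 0 0 1;0 1.2 -0.05 -0.012 0 0 1;0 1.2 -0.05 -0.012 0 0 1"
}}

```text
clock: 24.48
tcp_pos: [0.5737, 0.1764, 0.0698]
eef_rot: [0.007, 0.998, -0.065, -0.004]
contact_force: [0.1, -0.3, -1.6]
width: 0.252
```

Run:
```python
from h import *
s=bot.sense();print(s['clock'],s['tcp_pos'],s['contact_force'],s['torque'],s['width'],R.as_euler(Rq(s['eef_rot']),'zyx'))
q=bot.grab_frame('scene');cv2.imwrite('pics/s17.png',q);crop(q,260,225,55,40,14,'s17c.png')
```

```text
24.475 [0.57373854 0.17643804 0.06978162] [ 0.14264941 -0.28421053 -1.56184685] [-0.00400891  0.00749354  0.00391765] 0.25184073065921336 [ 0.13079793 -0.00805313  3.12801383]
```

View pics/s17c.png

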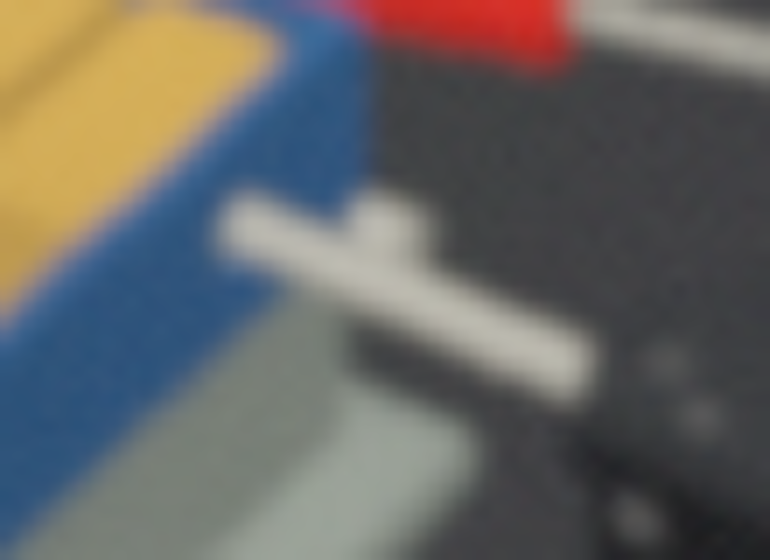

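Call:
{"method": "play_rows", "body": {
  "rows": "0 0.5 0.006 0 0 0 1;0 1 0.012 0 0 0 1;0 1.5 0.02 0 0 0 1;0 2 0.025 0 0 0 1;0 2 0.025 0 0 0 1"
}}

```text
clock: 25.15
tcp_pos: [0.5711, 0.1566, 0.0698]
eef_rot: [0.007, 0.998, -0.065, -0.004]
contact_force: [0.6, -0.3, -0.5]
width: 0.247
```

Run:
```python
from h import *
s=bot.sense();print(s['clock'],s['tcp_pos'],s['contact_force'],s['torque'],s['width'],R.as_euler(Rq(s['eef_rot']),'zyx'))
q=bot.grab_frame('scene');cv2.imwrite('pics/s18.png',q);crop(q,200,190,140,100,5.5,'s18c.png')
t=bot.grab_frame('top');cv2.imwrite('pics/t18.png',t);crop(t,225,165,65,45,12,'t18c.png')
```

```text
25.15 [0.57114803 0.15663479 0.06981679] [ 0.57598213 -0.32813712 -0.51139629] [-0.07291952  0.05748375  0.0156978 ] 0.24695807807935963 [ 0.13073957 -0.00799989  3.12802447]
```

View pics/s18c.png

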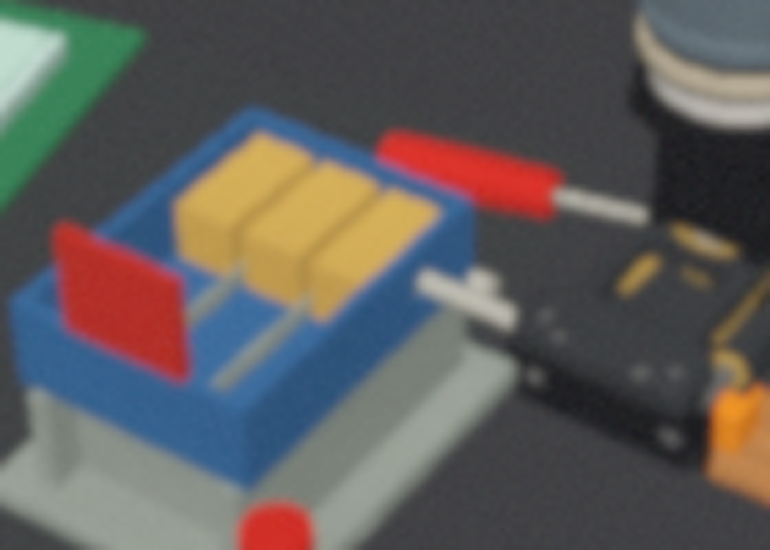

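Call:
{"method": "play_rows", "body": {
  "rows": "0 0.5 -0.05 0 0 0 1;0 1 -0.04 0 0 0 1;0 1.5 -0.03 0 0 0 1;0 2 -0.025 0 0 0 1;0 2.5 -0.02 0 0 0 1;0 2.5 -0.02 0 0 0 1"
}}

```text
clock: 26.0
tcp_pos: [0.5679, 0.1319, 0.0704]
eef_rot: [0.007, 0.998, -0.065, -0.004]
contact_force: [-0.0, -0.2, -1.7]
width: 0.251
```

Run:
```python
from h import *
s=bot.sense();print(s['clock'],s['tcp_pos'],s['contact_force'],s['torque'],s['width'],R.as_euler(Rq(s['eef_rot']),'zyx'))
```

```text
26.0 [0.56786267 0.1318619  0.07035244] [-0.02929479 -0.23553848 -1.66191412] [-0.02255066 -0.01208034 -0.00241349] 0.2508946498001659 [ 0.13070217 -0.00810061  3.12797839]
```

Call:
{"method": "play_rows", "body": {
  "rows": "0 0.5 0.006 0 0 0 1;0 1 0.012 0 0 0 1;0 1.5 0.02 0 0 0 1;0 2 0.025 0 0 0 1;0 2.5 0.03 0 0 0 1;0 2.5 0.03 0 0 0 1"
}}

```text
clock: 26.75
tcp_pos: [0.5647, 0.1071, 0.0704]
eef_rot: [0.007, 0.998, -0.065, -0.004]
contact_force: [-1.1, -1.2, -0.6]
width: 0.249
```

Call:
{"method": "play_rows", "body": {
  "rows": "0 0.5 0.006 0 0 0 1;0 1 0.012 0 0 0 1;0 1.5 0.02 0 0 0 1;0 2 0.025 0 0 0 1;0 2.5 0.03 0 0 0 1;0 2.5 0.03 0 0 0 1"
}}

```text
clock: 27.5
tcp_pos: [0.5614, 0.0823, 0.0705]
eef_rot: [0.007, 0.998, -0.065, -0.004]
contact_force: [0.0, -0.3, -1.6]
width: 0.25
```

Run:
```python
from h import *
s=bot.sense();print(s['clock'],s['tcp_pos'],s['contact_force'],s['torque'],s['width'],R.as_euler(Rq(s['eef_rot']),'zyx'))
q=bot.grab_frame('scene');cv2.imwrite('pics/s19.png',q);crop(q,180,190,140,100,5.5,'s19c.png')
t=bot.grab_frame('top');cv2.imwrite('pics/t19.png',t);crop(t,225,125,120,90,6,'t19c.png')
v=np.array([.1296,.9916]);print((s['tcp_pos'][:2]-[.5453,-.0396])@v-.0055)
```

```text
27.5 [0.56139595 0.0822987  0.07047871] [ 0.03196048 -0.34848801 -1.57235105] [ 0.01115774  0.04449762 -0.03828241] 0.25004918959183076 [ 0.13068025 -0.00800865  3.12799752]
0.117460789343116
```

View pics/s19c.png

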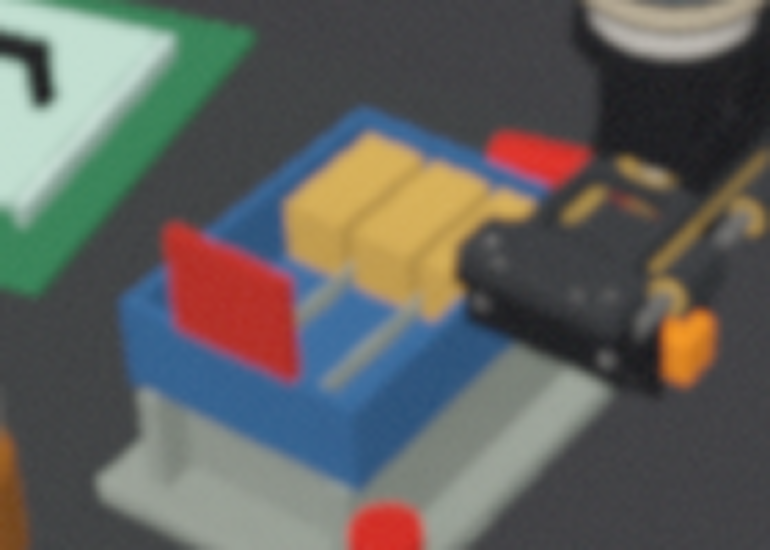

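View pics/t19c.png

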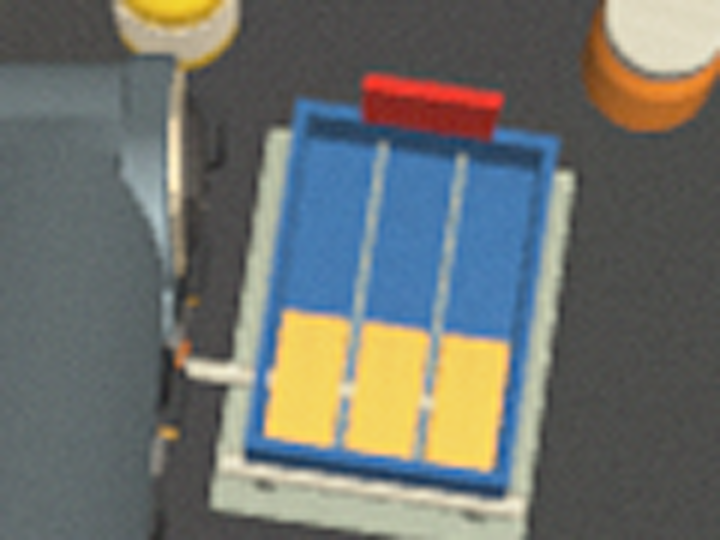

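Call:
{"method": "play_rows", "body": {
  "rows": "0 0.5 0.006 0 0 0 1;0 1 0.012 0 0 0 1;0 1.5 0.02 0 0 0 1;0 2 0.025 0 0 0 1;0 2.5 0.03 0 0 0 1;0 2.8 0.03 0 0 0 1;0 2.8 0.03 0 0 0 1"
}}

```text
clock: 28.48
tcp_pos: [0.5578, 0.0549, 0.0705]
eef_rot: [0.007, 0.998, -0.065, -0.004]
contact_force: [0.1, 0.1, -0.7]
width: 0.247
```

Call:
{"method": "play_rows", "body": {
  "rows": "0 0.1 0 0 0 0 1;0 0.2 0 0 0 0 1;0 0.3 0 0 0 0 1;0 0.3 0 0 0 0 1"
}}

```text
clock: 28.98
tcp_pos: [0.5574, 0.0521, 0.0706]
eef_rot: [0.007, 0.998, -0.065, -0.004]
contact_force: [-1.0, 0.1, -0.9]
width: 0.249
```

Call:
{"method": "play_rows", "body": {
  "rows": "0 0.1 0 0 0 0 1;0 0.2 0 0 0 0 1;0 0.2 0 0 0 0 1"
}}

```text
clock: 29.35
tcp_pos: [0.5572, 0.0506, 0.0706]
eef_rot: [0.007, 0.998, -0.065, -0.004]
contact_force: [-0.1, 0.8, -2.0]
width: 0.247
```

Call:
{"method": "play_rows", "body": {
  "rows": "0 0.05 0 0 0 0 1;0 0.1 0 0 0 0 1;0 0.1 0 0 0 0 1"
}}

```text
clock: 29.72
tcp_pos: [0.5572, 0.0505, 0.0707]
eef_rot: [0.006, 0.998, -0.064, -0.003]
contact_force: [0.1, 6.1, -1.8]
width: 0.248
```

Call:
{"method": "play_rows", "body": {
  "rows": "0 -0.1 0 0 0 0 1;0 -0.1 0 0 0 0 0.3;0 -0.1 0 0 0 0 0.2;0 -0.1 0 0 0 0 0.2;0 -0.1 0 0 0 0 0.2"
}}

```text
clock: 30.35
tcp_pos: [0.5572, 0.0498, 0.0707]
eef_rot: [0.007, 0.998, -0.065, -0.004]
contact_force: [-0.4, -0.3, 0.5]
width: 0.396
```

Run:
```python
from h import *
s=bot.sense();print(s['clock'],s['tcp_pos'],s['contact_force'],s['torque'],s['width'])
q=bot.grab_frame('wrist');cv2.imwrite('pics/w20.png',q)
```

```text
30.35 [0.55718197 0.04980845 0.07065965] [-0.38547104 -0.26636718  0.50572098] [-0.07861182  0.06680551  0.02614073] 0.39619962454721713
```

View pics/w20.png

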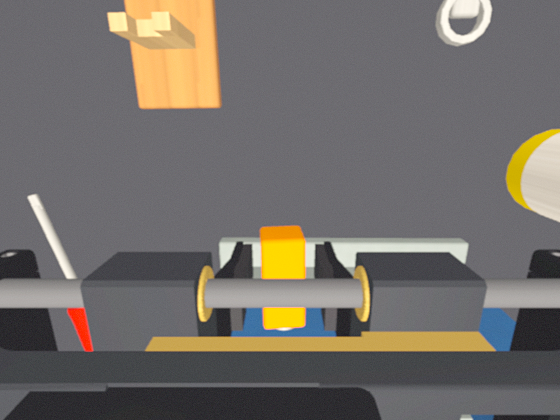

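Call:
{"method": "play_rows", "body": {
  "rows": "0 0 -1 0 0 0 0.2;0 0 -3 0 0 0 0.2;0 0 -7 0 0 0 0.2;0 0 -12 0 0 0 0.2;0 -4 -17 0 0 0 0.2;0 -8 -20 0 0 0 0.2;0 -14 -20 0 0 0 0.2;0 -20 -20 0 0 0 0.2;0 -24 -20 0 0 0 0.2;0 -24 -20 0 0 0 0.2;0 -24 -20 0 0 0 0.2"
}}

```text
clock: 31.78
tcp_pos: [0.59, 0.2897, 0.2675]
eef_rot: [0.007, 0.998, -0.065, -0.003]
contact_force: [0.3, -1.2, 0.6]
width: 0.401
```

Run:
```python
from h import *
s=bot.sense();print(s['clock'],s['tcp_pos'],s['contact_force'],s['width'])
q=bot.grab_frame('scene');cv2.imwrite('pics/s21.png',q);crop(q,180,190,140,100,5.5,'s21c.png')
t=bot.grab_frame('top');cv2.imwrite('pics/t21.png',t);crop(t,225,125,120,90,6,'t21c.png')
```

```text
31.775 [0.59000238 0.28968849 0.26749684] [ 0.34944446 -1.15444021  0.57294038] 0.4008373726543478
```

View pics/s21c.png

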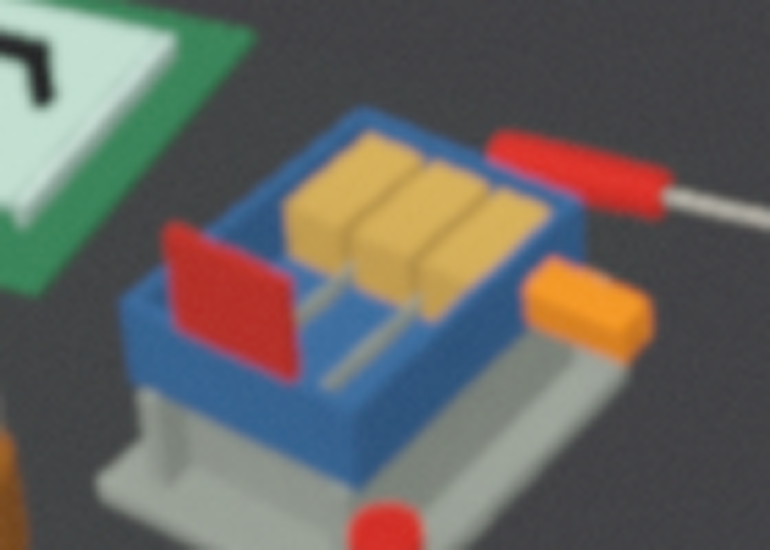

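View pics/t21c.png

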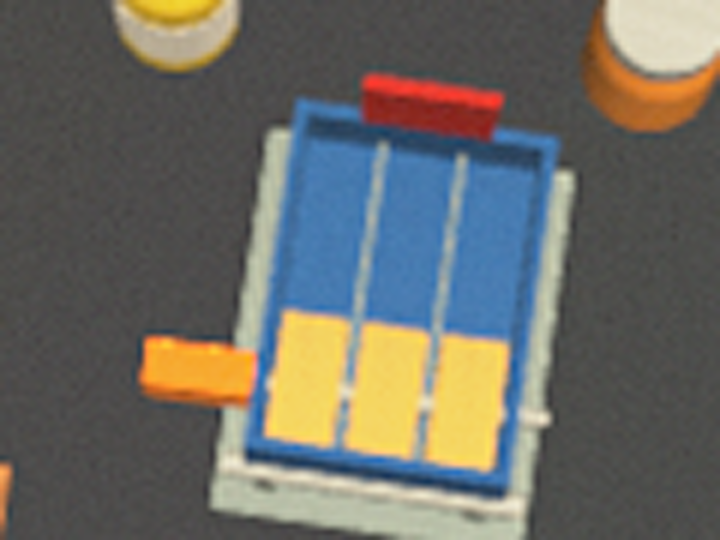

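View pics/t21.png

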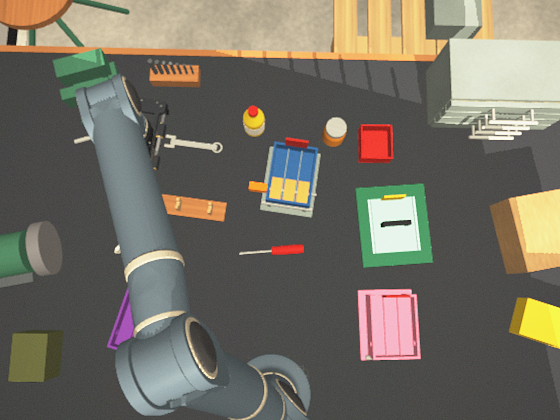

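Run:
```python
from h import *
s=bot.sense();print(abs(s['qvel']).max(),bot.finish_job())
```

```text
the job is handed in; nothing more can be done
0.004288640107114139 None
```

The whole job is done and handed in at about 32 s of the 72 s allowed. The hand-in reports no verdict, so success rests on my own checks below.

- **Tilt:** I pinched both ears and tilted the dish to about 0.55 rad. The wrist picture showed all three blocks at the hinge wall. I then lowered it, and the arm came back to within about 0.1 mm of where it started.
- **Lid:** I set it down on the mat with about 14 N of contact. The top picture shows it right way up and centred by eye.
- **Rod:** I pushed it in slowly with almost no sideways force, until it met the dish wall at about 6 N. I then backed off and let go.

The last pictures show the handle against the near wall, the shaft between the blocks and its tip out of the far wall. The blocks are still gathered, the dish looks level, and the other things look where they were. The arm is clear.

One disagreement came up. Before insertion, the scene camera showed the rod tip about 2 mm lower than the arm's own position implied. I raised the tip by about that much and it entered the hole without resistance. I did not measure the block-to-rod offsets or the final angles beyond what the pictures show.

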